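# Set out lino blocks and ink for printing

### The job

Get the printing place ready: tip every printing block that is in the foam case out of its cutout by the end with the finger slots, turn it over, and leave it lying flat on the inking board with its carved face up, wholly on the board and beside the others. Also twist both ink bottles' winged caps anticlockwise until fully open, and leave everything else on the table where it is.

Things in the scene. Friction and masses are not known exactly. Their poses are not given: they have to be found in the camera images.
- case: Fixed open plywood case lined with grey foam, 294 mm (its y) x 134 mm (its x), foam and walls 32 mm high (43 mm at the keeper strip); origin at the centre of its underside, z up. Three cutouts side by side, 82 mm apart along y. Finger slots at its -x end (nearer the robot), keeper strip along its +x end.
- cutout_1 (a point): Centre of the floor of the cutout at the case's -y end, axes as the case. Each cutout is 94 mm (x) x 54 mm (y) and 22 mm deep, floor 10 mm above the table: a block has 2 mm clearance all round and its back stands 2 mm above the foam. Home of block_1 (empty if that is absent).
- cutout_2 (a point): The same for the middle cutout, home of block_2. At its -x end each cutout has a finger slot along both long sides, down to the floor: 54 mm long (x, from the cutout's -x end) and 28 mm wide (30 mm or more at the outer sides). Past the -x end: 12 mm foam, 8 mm plywood, 32 mm high.
- cutout_3 (a point): The same for the cutout at the case's +y end, home of block_3.
- keeper (a point): Middle of the lower inner edge of the plywood keeper strip (5 mm thick, underside 38 mm above the table, 4 mm above the stored blocks), which covers the last 8 mm of the cutouts at +x. So a block comes out only with its -x end raised first, turning about its lower +x edge (free to about 20 deg), then drawn to -x and up.
- block_1: Loose lino printing block, a plain box 90 mm (its x) x 50 mm (its y) x 24 mm (its z), about 0.08 to 0.17 kg, origin at its centre. Carved lino face at -z (brownish, pattern of a leaf), plain wooden back at +z. Starts carved face down in cutout 1, x along the case's x; may be absent (None from the start). It stands steadily on its 50 x 24 mm ends.
- block_2: Loose lino printing block, a plain box 90 mm (its x) x 50 mm (its y) x 24 mm (its z), about 0.08 to 0.17 kg, origin at its centre. Carved lino face at -z (brownish, pattern of waves), plain wooden back at +z. Starts carved face down in cutout 2, x along the case's x; may be absent (None from the start). It stands steadily on its 50 x 24 mm ends.
- block_3: Loose lino printing block, a plain box 90 mm (its x) x 50 mm (its y) x 24 mm (its z), about 0.08 to 0.17 kg, origin at its centre. Carved lino face at -z (brownish, pattern of three rings), plain wooden back at +z. Starts carved face down in cutout 3, x along the case's x; may be absent (None from the start). It stands steadily on its 50 x 24 mm ends.
- board: Fixed plain plywood inking board, 200 mm (its x) x 300 mm (its y), 12 mm thick, bare top 12 mm above the table; origin at the centre of its underside, z up. It and the case lie left and right of the robot, either way round.
- cap_1 (a joint): Captive screw cap of the ink bottle at the rack's -y end: 0 = screwed shut, 1.5 rad = open stop; grows anticlockwise from above. Friction about 0.05 N m, stays where left, and rises 2 mm per rad as it opens; it cannot come off.
- cap_2 (a joint): The same for the bottle at the rack's +y end.
- wing_1 (a point): Point on the axis of cap 1, in its black wing: the wing is 46 mm long (along this point's x), 12 mm thick (y) and 28 mm high (13 mm above to 15 mm below the point), on a round cap 38 mm across, whose shoulder lies 15 mm below the point: keep fingertips above it. Turns with the cap; 118 mm above the table.
- wing_2 (a point): Point on the axis of cap 2, in its black wing: the wing is 46 mm long (along this point's x), 12 mm thick (y) and 28 mm high (13 mm above to 15 mm below the point), on a round cap 38 mm across, whose shoulder lies 15 mm below the point: keep fingertips above it. Turns with the cap; 118 mm above the table.
- rack: Fixed wooden rack, 76 mm (x) x 190 mm (y), 42 mm high, holding two squat white ink bottles 60 mm across, 94 mm apart along its y; caps reach up to 131 mm above the table. Origin at the centre of its underside.
- phone: Bystander: smartphone lying flat, 148 x 72 x 9 mm.
- brayer: Bystander: rubber ink roller with wooden handle, 164 mm long (x), 36 mm high.
- palette: Bystander: white palette plate, 200 mm across, 16 mm high.
- ink_jar: Bystander: closed jar, 68 mm across, 50 mm high.
- paint_brush: Bystander: paint brush lying between case and board, 190 mm long (x), 8 mm thick.
- canvas: Bystander: small canvas lying flat, 200 x 150 x 18 mm.
Not all that is in view belongs to the job. What is shaped like the block_3 but blue or purple is not meant.

How it is judged:
At the end, for the whole second after the job is handed in: Every block present lies at rest on the inking board, carved face up within about 8 degrees of level, directly on the board (centre 18 to 30 mm above its underside) with its centre at least 22 mm inside the board's edges; both caps are opened past 1.32 rad of 1.5; nothing is held (angle between each of block_1, block_2, block_3's own z axis and vertical above 2.99 rad and z of block_1 in the frame of board between 0.018 and 0.03 m and x of block_1 in the frame of board between -0.078 and 0.078 m and y of block_1 in the frame of board between -0.128 and 0.128 m and linear speed of each of block_1, block_2, block_3 below 0.02 m/s and z of block_2 in the frame of board between 0.018 and 0.03 m and x of block_2 in the frame of board between -0.078 and 0.078 m and y of block_2 in the frame of board between -0.128 and 0.128 m and z of block_3 in the frame of board between 0.018 and 0.03 m and x of block_3 in the frame of board between -0.078 and 0.078 m and y of block_3 in the frame of board between -0.128 and 0.128 m and value of joint each of cap_1, cap_2 above 1.32 rad); the robot touches nothing.
It fails at once if a block pulled straight up, level, out of its cutout instead of slotted end first ((angle between block_1's own z axis and vertical below 0.1 rad and z of block_1 in the frame of cutout_1 between 0.02 and 0.03 m and horizontal distance between block_1 and cutout_1 below 0.01 m) or (angle between block_2's own z axis and vertical below 0.1 rad and z of block_2 in the frame of cutout_2 between 0.02 and 0.03 m and horizontal distance between block_2 and cutout_2 below 0.01 m) or (angle between block_3's own z axis and vertical below 0.1 rad and z of block_3 in the frame of cutout_3 between 0.02 and 0.03 m and horizontal distance between block_3 and cutout_3 below 0.01 m)).
It fails at once if another thing on the table (phone, brayer, palette, jar, brush, canvas) shifted more than 50 mm (distance of any of phone, brayer, palette, ink_jar, paint_brush, canvas from where it was at the start of the episode above 0.05 m).
Of block_1, block_2, block_3 only 2 to 3 are there at a start; the rules pass over those that are not, and their reading is None.
At some moment in a run one of block_1, block_2, block_3 may be knocked a few centimetres aside while the robot is not near it.
Once in a run the grip may slacken for a moment while it holds something.
It also fails if it takes over 208 s, if anything falls off the work surface, if the arm or the gripper's body presses on something with over 40 N, if the wrist force passes 120 N, or if a joint passes its speed limit or range.

### The arm

A 6-joint arm with a two-finger parallel gripper is mounted at the origin on the work surface. World frame = base frame: x ahead of the robot, y to its left, z up, the work surface at z = 0. Lengths are in m, angles in rad, forces in N, time in s.
With the tool pointing down it reaches from about 0.425 to 1.125 m from the base axis. Payload 14.9 kg.
Tool frame: the origin (TCP) lies on the front face of the gripper's body, between the roots of the fingers; the fingertips stand 78 mm ahead of it and the grasp point (between the pads) lies 60 mm ahead of it; z points along the fingers, y is the line along which they close (so a half turn about z gives the same grasp; the last joint's range is limited). The gripper opens to 91 mm and grips with 3 to 60 N. Pads are 32 mm wide; open, the fingers measure 118 mm over their backs; the gripper's body (76 mm by 178 mm) begins 60 mm behind the grasp point.
Start: joints at [1.169, 0.379, 1.734, -0, 1.028, -0.033], TCP at [0.252, 0.653, 0.292] pointing down, gripper open.
Joint ranges: [-2.77, 2.77], [-0.74, 2.19], [0, 2.66], [-1.06, 4.2], [0.31, 2.87], [-3.08, 3.08]. Speed limits (rad/s): [1.89, 1.89, 2.39, 3.14, 3.14, 3.14].

### API

Orientations are given as a unit quaternion [x, y, z, w].
In Python, from plant import monitor, read_camera, ctrl gives the robot as it stands. The module is installed in compiled form; this text tells all that it offers.
- The arm moves only by the tool move_arm, never from a script. Its argument "series" is a list that holds one entry, the list of rows, each a list of 7 numbers: the shift along the tool's x, y, z in mm, then the turn, a rotation vector about the tool's x, y, z in degrees, then the finger opening in mm, from 0 to 91.2. In form: [[[x, y, z, ax, ay, az, hand], ...]]. A call has exactly 10 rows; each row is the pose to reach, as a shift and turn from the pose commanded when the call began, along the tool's axes at that moment; what a row does not reach only later rows make up. A row lasts 1/8 s, in which the tool goes at most 62.5 mm and 10.7 degrees, less where a joint would pass 70% of its speed; a pose out of reach is approached as far as the arm can. A call with a gripper value outside its range is refused whole. The fingers move at their own pace and stop on an object; "squeeze" is the grip in N (left out, the last holds). Time passes only in rows, so rows that repeat a pose let the fingers close, or fill a call up. It gives the time, the measured TCP pose, the force, the opening and the grip force at its end, in the units of the state.
- monitor.observe(): the state, without advancing time (a new reading comes with each control period).
- read_camera(name): name is "scene" or "top" or "wrist"; returns a dict with "img" (480x640x3 uint8, red, green, blue), "range_z" (480x640 float32, m along the optical axis (not along the pixel's ray), 0 where there is no reading), "intrinsics" (3x3 intrinsics, pixels), "k1" (the pictures are not rectified: a ray, as slopes to the right and down, at radius r is drawn at 1 + k1 r^2 times it, then the intrinsics apply), "world_from_camera" (4x4, takes a point from camera to world coordinates). Camera axes: x right, y up, looking along -z (the intrinsics and any distortion apply to the point x, -y, -z); pixel columns grow to the right and rows downward; lengths in m; the calibration is good to about 2 mm. A picture is of the moment at which its call begins.
- ctrl.sign_off(): hands the job in; it is judged then, once.
The state is a dict: "time": time; "q": joint angles; "qvel": joint speeds; "effort": joint torques, N m; "eef_pos": TCP position; "tool_rot": TCP orientation; "force": force on the tool from outside, world axes, zero at the start; "torque": the same for the moment, N m; "gripper_width": opening from 0.0 (shut) to 1.0 (fully open); "grip_force": force on a finger pad.
Only numpy, scipy, OpenCV 4.12 (cv2) and the standard library are available. Lean on these libraries where they do the work, as an engineer would, in place of code of your own. Each camera call takes 0.05 s, during which the arm holds its last target. There are 200 camera calls.

## Working session

There is one attempt and no reset: what is moved stays moved. The work goes in short steps, Python scripts to look and compute and a tool call to move; the robot and the scene stay as the last step left them, time stands still between calls to the robot, and variables do not carry over. Pictures are saved under pics/ and viewed, at most 14 in all, crops included, and the job is handed in when it is done.

Besides the shell and the picture viewer there is one more tool, called in YAML: its name, and indented under it one key for each argument. move_arm: Moves the arm, as the interface text tells. Its arguments: {"type":"object","properties":{"series":{"type":"array","items":{"type":"array","items":{"type":"array","items":{"type":"number"}}}},"squeeze":{"type":"number"}},"required":["series"]}

```bash
mkdir -p pics
cat > h.py <<'E'
import numpy as np, cv2
from plant import monitor, read_camera, ctrl
from scipy.spatial.transform import Rotation as R
def cloud(c):
    K=c["intrinsics"]; h,w=c["range_z"].shape
    u,v=np.meshgrid(np.arange(w),np.arange(h))
    p=np.stack([u,v],-1).reshape(-1,1,2).astype(float)
    s=cv2.undistortPoints(p,K,np.array([c["k1"],0,0,0,0.])).reshape(h,w,2)
    z=c["range_z"]; P=np.stack([s[...,0]*z,-s[...,1]*z,-z,np.ones_like(z)],-1)
    return (P@c["world_from_camera"].T)[...,:3]
def ray(c,uv,zplane):
    s=cv2.undistortPoints(np.array(uv,float).reshape(-1,1,2),c["intrinsics"],np.array([c["k1"],0,0,0,0.])).reshape(-1,2)
    T=c["world_from_camera"]; d=np.c_[s[:,0],-s[:,1],-np.ones(len(s))]@T[:3,:3].T; o=T[:3,3]
    return o+d*((zplane-o[2])/d[:,2])[:,None]
def save(c,n): cv2.imwrite("pics/"+n+".png",c["img"][...,::-1])
def st():
    s=monitor.observe(); r=R.from_quat(s["tool_rot"]).as_matrix()
    print("t",round(s["time"],2),"tcp",np.round(s["eef_pos"],4),"q",np.round(s["q"],3),"w",round(s["gripper_width"],3),"gf",s["grip_force"],"F",np.round(s["force"],1)); print(np.round(r,4).tolist())
    return s,r
E
python3 - <<'E'
from h import *
st()
for n in("top","scene"):
    c=read_camera(n); save(c,n+"0"); np.save(n,c,allow_pickle=True)
    print(n,c["intrinsics"].tolist(),c["k1"],c["world_from_camera"].round(3).tolist())
E
```

```text
t 0.0 tcp [0.2522 0.6526 0.2916] q [ 1.169  0.379  1.735 -0.     1.029 -0.033] w 1.001 gf 0.0 F [-0.   0.1 -0.8]
[[-0.9328, 0.3605, -0.0004], [0.3605, 0.9328, -0.0011], [0.0, -0.0011, -1.0]]
top [[546.0796787575728, 0.0, 327.9489432179903], [0.0, 546.0796787575728, 239.39305628222002], [0.0, 0.0, 1.0]] 0.0024263600249907363 [[0.013, 0.998, -0.067, 0.417], [-1.0, 0.012, -0.005, -0.017], [-0.005, 0.067, 0.998, 1.551], [0.0, 0.0, 0.0, 1.0]]
scene [[611.4356831267513, 0.0, 316.9734280368227], [0.0, 611.4356831267513, 245.21346762394336], [0.0, 0.0, 1.0]] -0.09146012334713065 [[0.324, -0.805, 0.497, 1.274], [0.946, 0.28, -0.164, -0.253], [-0.007, 0.524, 0.852, 1.419], [0.0, 0.0, 0.0, 1.0]]
```

View pics/top0.png

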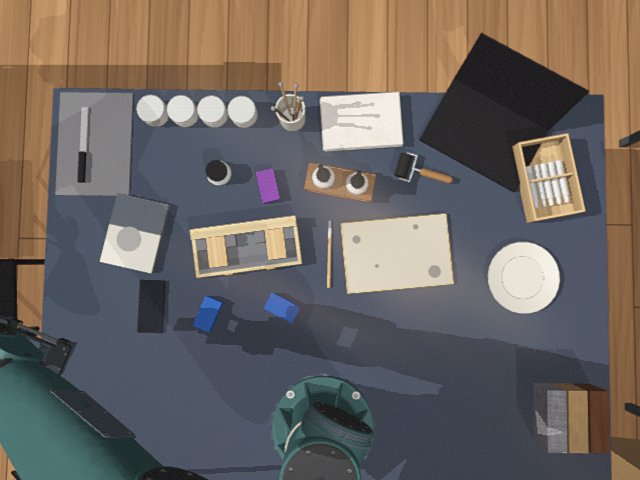

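View pics/scene0.png

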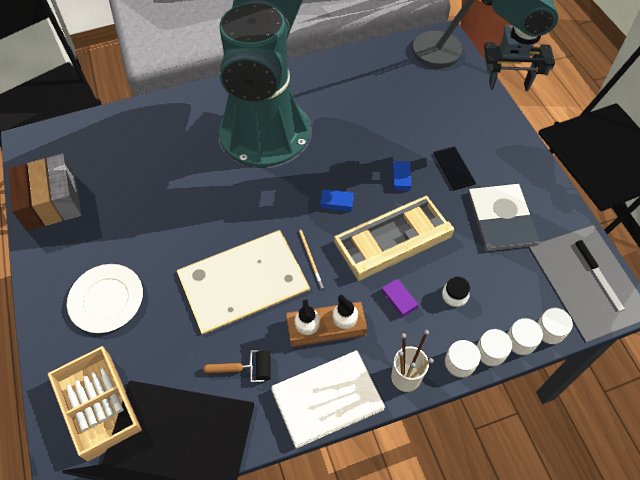

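Both views show the case left (top: 190-300, 220-275) holding two wooden-backed blocks, at (217,248) and (277,243); the middle cutout looks empty. The board is right of it at (397,253), the bottles at (323,175) and (357,181). Lookalikes are the blue blocks (208,314) and (281,306) and the purple one (267,185), all excluded by colour. By the description I choose the two wooden ones in the case, and check them in one crop.

Run:
```python
from h import *
c=np.load("top.npy",allow_pickle=True).item(); P=cloud(c)
im=c["img"][140:300,170:470][...,::-1]
cv2.imwrite("pics/crop1.png",cv2.resize(im,(800,427),interpolation=cv2.INTER_CUBIC))
hsv=cv2.cvtColor(c["img"],cv2.COLOR_RGB2HSV)
def sub(x0,x1,y0,y1,m): 
    o=np.zeros(m.shape,bool); o[y0:y1,x0:x1]=m[y0:y1,x0:x1]; return o
# board: height ~12mm region
m=sub(335,460,205,300,(abs(P[...,2]-.012)<.006)&(hsv[...,2]>150)); 
r=cv2.minAreaRect(P[m][:,:2].astype(np.float32)); print("board",r,m.sum(),np.median(P[m][:,2]))
# case: height 25..50
m=sub(185,307,208,285,(P[...,2]>.025)&(P[...,2]<.055))
r=cv2.minAreaRect(P[m][:,:2].astype(np.float32)); print("case",r,m.sum(),np.median(P[m][:,2]))
m=sub(300,380,155,205,(P[...,2]>.030)&(P[...,2]<.05))
r=cv2.minAreaRect(P[m][:,:2].astype(np.float32)); print("rack",r,m.sum())
for a in((310,335),(346,368)):
    m=sub(a[0],a[1],160,200,(P[...,2]>.120)&(P[...,2]<.14)); 
    r=cv2.minAreaRect(P[m][:,:2].astype(np.float32)); print("wing",r,m.sum())
for n,uv in dict(b3=(217,250),b1=(277,243),mid=(246,247)).items(): print(n,P[uv[1],uv[0]].round(4))
```

```text
board ((0.48467859625816345, -0.20240820944309235), (0.20009171962738037, 0.30243316292762756), 5.936264991760254) 6855 0.011900539881807504
case ((0.49560242891311646, 0.22200031578540802), (0.13753928244113922, 0.2947182357311249), 8.333881378173828) 3618 0.034330889197622505
rack ((0.6815052628517151, -0.03785336762666702), (0.19013401865959167, 0.07729779928922653), 80.26512145996094) 1035
wing ((0.6891995668411255, 0.00841867458075285), (0.04506295174360275, 0.012114527635276318), 24.165678024291992) 80
wing ((0.6729825735092163, -0.08415068686008453), (0.011701049283146858, 0.043424468487501144), 81.20350646972656) 79
b3 [0.4857 0.2991 0.0375]
b1 [0.5075 0.1334 0.0319]
mid [0.4966 0.2237 0.0059]
```

View pics/crop1.png

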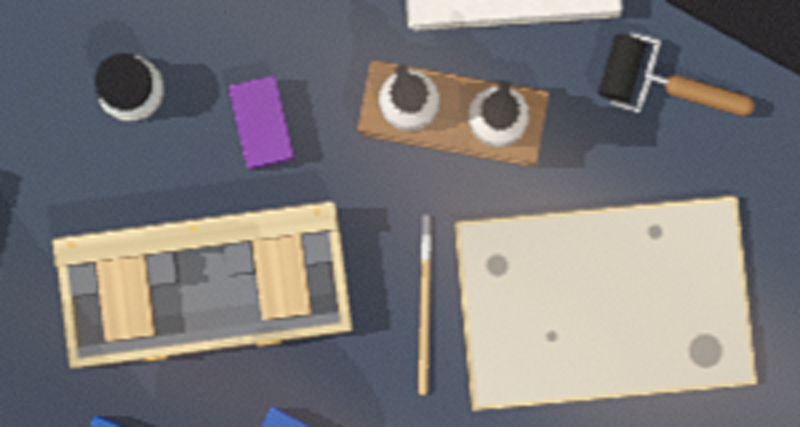

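The crop confirms it: wooden backs at crop (125,297) = block_3 and (282,277) = block_1, with the middle cutout empty; keeper strip far, slots near. I'll open the caps first, and have a helper turn world targets into tool shifts.

```bash
cat >> h.py <<'E'
def tgt(yth,tilt=0.,plane=None):
    """tool down, y axis at world angle yth deg; then tilted: body leans toward world angle 'plane' by tilt deg"""
    a=np.radians(yth); y=np.array([np.cos(a),np.sin(a),0]); z=np.array([0,0,-1.]); x=np.cross(y,z)
    M=np.c_[x,y,z]
    if plane is not None:
        b=np.radians(plane); ax=np.cross([0,0,1],[np.cos(b),np.sin(b),0]); M=R.from_rotvec(ax*np.radians(tilt)).as_matrix()@M
    return M
def delta(p,M,s=None,grasp=False,ref=None):
    """shift/turn in tool axes for TCP target p (or grasp point target)"""
    if ref is None:
        q=monitor.observe(); ref=(np.array(q["eef_pos"]),R.from_quat(q["tool_rot"]).as_matrix())
    p=np.array(p,float)
    if grasp: p=p-0.06*M[:,2]
    d=ref[1].T@(p-ref[0])*1e3; w=np.degrees(R.from_matrix(ref[1].T@M).as_rotvec())
    print("delta",np.round(d,1).tolist(),np.round(w,1).tolist()); return p,M
E
python3 - <<'E'
from h import *
r=delta((0.689,0.008,0.25),tgt(-65.8)); delta((0.689,0.008,0.187),tgt(-65.8),ref=r)
E
```

```text
delta [-639.8, -443.8, 42.1] [-0.0, 0.1, 134.7]
delta [0.0, 0.0, 63.0] [0.0, 0.0, 0.0]
```

move_arm:
  series:
    - [[-640, -444, 0, 0, 0, 134.7, 91], [-640, -444, 0, 0, 0, 134.7, 91], [-640, -444, 0, 0, 0, 134.7, 91], [-640, -444, 0, 0, 0, 134.7, 91], [-640, -444, 0, 0, 0, 134.7, 91], [-640, -444, 0, 0, 0, 134.7, 91], [-640, -444, 0, 0, 0, 134.7, 91], [-640, -444, 0, 0, 0, 134.7, 91], [-640, -444, 0, 0, 0, 134.7, 91], [-640, -444, 0, 0, 0, 134.7, 91]]
  squeeze: 20

```text
time: 1.35
eef_pos: [0.6037, 0.1336, 0.2921]
tool_rot: [0.902, 0.431, -0.0, -0.0]
force: [-0.6, 1.1, 0.8]
gripper_width: 0.998
grip_force: 0.0
```

Run:
```python
from h import *
st()
r=delta((0.689,0.008,0.26),tgt(-65.8))
```

```text
t 1.35 tcp [0.6037 0.1336 0.2921] q [0.18  0.253 1.904 0.    0.984 0.859] w 0.998 gf 0.0 F [-0.6  1.1  0.8]
[[0.6283, 0.778, -0.0002], [0.778, -0.6283, 0.0], [-0.0001, -0.0002, -1.0]]
delta [-44.1, 145.3, 32.1] [-0.0, 0.0, 26.9]
```

move_arm:
  series:
    - [[-44, 145, 32, 0, 0, 26.9, 60], [-44, 145, 32, 0, 0, 26.9, 60], [-44, 145, 32, 0, 0, 26.9, 60], [-44, 145, 32, 0, 0, 26.9, 60], [-44, 145, 32, 0, 0, 26.9, 60], [-44, 145, 32, 0, 0, 26.9, 60], [-44, 145, 32, 0, 0, 26.9, 60], [-44, 145, 32, 0, 0, 26.9, 60], [-44, 145, 32, 0, 0, 26.9, 60], [-44, 145, 32, 0, 0, 26.9, 60]]

```text
time: 2.6
eef_pos: [0.6889, 0.0108, 0.2602]
tool_rot: [0.977, 0.213, -0.0, -0.0]
force: [0.5, -0.8, 0.4]
gripper_width: 0.658
grip_force: 0.0
```

Run:
```python
from h import *
st()
c=read_camera("wrist"); save(c,"w1"); P=cloud(c); print(c["world_from_camera"].round(3).tolist())
for n,ctr in dict(w2=(.689,.008),w1=(.673,-.084)).items():
    m=(P[...,2]>.116)&(P[...,2]<.14)&(np.hypot(P[...,0]-ctr[0],P[...,1]-ctr[1])<.035)
    if m.sum()>20: print(n,m.sum(),cv2.minAreaRect(P[m][:,:2].astype(np.float32)),P[m][:,2].max())
delta((0.689,0.008,0.188),tgt(-65.8))
```

```text
t 2.6 tcp [0.6889 0.0108 0.2602] q [-0.018  0.398  1.773  0.     0.971  1.124] w 0.658 gf 0.0 F [ 0.5 -0.8  0.4]
[[0.9096, 0.4154, -0.0], [0.4154, -0.9096, 0.0], [-0.0, -0.0, -1.0]]
[[0.416, 0.873, 0.255, 0.76], [-0.91, 0.399, 0.116, 0.043], [-0.0, -0.28, 0.96, 0.353], [0.0, 0.0, 0.0, 1.0]]
w2 1079 ((0.6901750564575195, 0.007097831927239895), (0.04558234289288521, 0.012011103332042694), 22.560001373291016) 0.13374914106082345
w1 115 ((0.6911121010780334, -0.08338721841573715), (0.0033923147711902857, 0.013408774510025978), 72.23703002929688) 0.13128475339101442
delta [-1.0, 2.5, 72.3] [0.0, -0.0, 0.3]
```

View pics/w1.png

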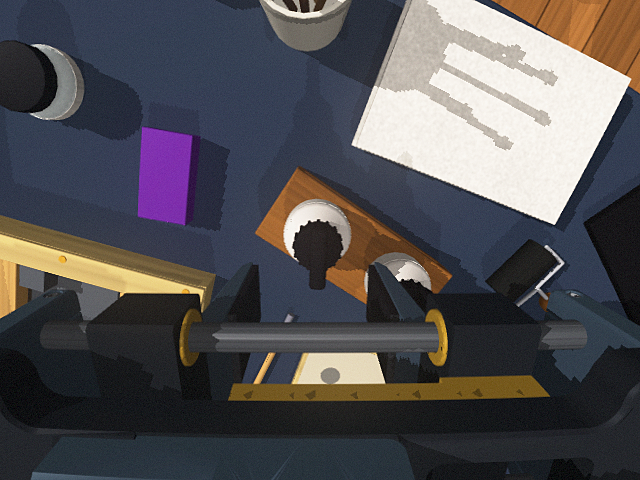

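The wrist view shows wing 2 at (318,255), upright between the fingers; depth puts it at (0.690, 0.007), long axis 22.6°. I descend and close.

move_arm:
  series:
    - [[0, 3, 36, 0, 0, 1, 50], [0, 3, 72, 0, 0, 1, 50], [0, 3, 72, 0, 0, 1, 50], [0, 3, 72, 0, 0, 1, 40], [0, 3, 72, 0, 0, 1, 5], [0, 3, 72, 0, 0, 1, 5], [0, 3, 72, 0, 0, 1, 5], [0, 3, 72, 0, 0, 1, 5], [0, 3, 72, 0, 0, 1, 5], [0, 3, 72, 0, 0, 1, 5]]
  squeeze: 25

```text
time: 3.9
eef_pos: [0.6904, 0.0079, 0.1886]
tool_rot: [0.979, 0.204, 0.0, 0.0]
force: [-0.5, -2.8, 5.8]
gripper_width: 0.128
grip_force: 25.0
```

```bash
python3 -c "
from h import *
st()"
```

```text
t 3.9 tcp [0.6904 0.0079 0.1886] q [-0.022  0.49   1.791 -0.     0.86   1.138] w 0.128 gf 24.9927619099617 F [-0.5 -2.8  5.8]
[[0.9168, 0.3994, 0.0007], [0.3994, -0.9168, -0.0002], [0.0006, 0.0004, -1.0]]
```

move_arm:
  series:
    - [[0, 0, -0.3, 0, 0, -10, 5], [0, 0, -0.7, 0, 0, -20, 5], [0, 0, -1, 0, 0, -30, 5], [0, 0, -1.4, 0, 0, -40, 5], [0, 0, -1.7, 0, 0, -50, 5], [0, 0, -2, 0, 0, -60, 5], [0, 0, -2.4, 0, 0, -70, 5], [0, 0, -2.7, 0, 0, -80, 5], [0, 0, -3, 0, 0, -86, 5], [0, 0, -3, 0, 0, -88, 5]]

```text
time: 5.15
eef_pos: [0.6901, 0.0075, 0.1906]
tool_rot: [0.563, 0.826, 0.0, -0.0]
force: [3.7, -5.9, -5.2]
gripper_width: 0.309
grip_force: 52.3
```

```bash
python3 -c "
from h import *
s,r=st();print(s['torque'])"
```

```text
t 5.15 tcp [0.6901 0.0075 0.1906] q [-2.300e-02  4.870e-01  1.791e+00  1.000e-03  8.630e-01 -3.980e-01] w 0.309 gf 52.2705003619194 F [ 3.7 -5.9 -5.2]
[[-0.3657, 0.9307, 0.0001], [0.9307, 0.3657, 0.0006], [0.0005, 0.0003, -1.0]]
[-1.06927495 -0.72948926 -2.57184641]
```

move_arm:
  series:
    - [[0, 0, 0, 0, 0, 10, 5], [0, 0, 0, 0, 0, 10, 5], [0, 0, 0, 0, 0, 10, 60], [0, 0, 0, 0, 0, 10, 60], [0, 0, 0, 0, 0, 10, 60], [0, 0, 0, 0, 0, 10, 60], [0, 0, -70, 0, 0, 10, 60], [0, 0, -70, 0, 0, 10, 60], [0, 0, -70, 0, 0, 10, 60], [0, 0, -70, 0, 0, 10, 60]]

```text
time: 6.4
eef_pos: [0.6895, 0.008, 0.2599]
tool_rot: [0.632, 0.775, -0.001, -0.001]
force: [-0.1, 1.1, -0.4]
gripper_width: 0.656
grip_force: 0.0
```

Run:
```python
from h import *
st()
c=read_camera("wrist"); P=cloud(c)
m=(P[...,2]>.119)&(P[...,2]<.14)&(np.hypot(P[...,0]-.69,P[...,1]-.008)<.035)
print(m.sum(),cv2.minAreaRect(P[m][:,:2].astype(np.float32)),np.percentile(P[m][:,2],[50,98]))
c=read_camera("top"); P=cloud(c)
for ctr in ((.69,.008),(.673,-.084)):
    m=(P[...,2]>.119)&(P[...,2]<.14)&(np.hypot(P[...,0]-ctr[0],P[...,1]-ctr[1])<.035)
    if m.sum()>3: print(m.sum(),cv2.minAreaRect(P[m][:,:2].astype(np.float32)))
```

```text
t 6.4 tcp [0.6895 0.008  0.2599] q [-0.022  0.4    1.771 -0.     0.973 -0.224] w 0.656 gf 0.0 F [-0.1  1.1 -0.4]
[[-0.2001, 0.9798, -0.0018], [0.9798, 0.2001, 0.0], [0.0004, -0.0018, -1.0]]
1200 ((0.6899703145027161, 0.007780000567436218), (0.04559427127242088, 0.012319384142756462), 76.5281982421875) [0.13351464 0.13525145]
78 ((0.6725684404373169, -0.08409664034843445), (0.011857617646455765, 0.04356835409998894), 81.16490936279297)
```

Wing 2 now lies at 76.5°. That is 1.5 rad from the rack's x axis (-9.7°), so it had started part open and is now at its stop. Cap 1 is at -9°, shut.

Run:
```python
from h import *
r=delta((0.6728,-0.0841,0.26),tgt(-99)); delta((0.6728,-0.0841,0.188),tgt(-99),ref=r)
```

```text
delta [-86.9, -34.9, -0.1] [-0.1, 0.1, 110.5]
delta [0.0, 0.0, 72.0] [0.0, 0.0, 0.0]
```

move_arm:
  series:
    - [[-87, -35, 0, 0, 0, 105, 60], [-87, -35, 0, 0, 0, 105, 60], [-87, -35, 0, 0, 0, 105, 60], [-87, -35, 0, 0, 0, 105, 60], [-87, -35, 0, 0, 0, 105, 60], [-87, -35, 0, 0, 0, 105, 60], [-87, -35, 0, 0, 0, 105, 60], [-87, -35, 0, 0, 0, 105, 60], [-87, -35, 0, 0, 0, 105, 60], [-87, -35, 0, 0, 0, 105, 60]]

```text
time: 7.75
eef_pos: [0.6729, -0.0842, 0.2602]
tool_rot: [0.999, -0.033, -0.001, -0.0]
force: [-0.7, 0.0, 0.1]
gripper_width: 0.659
grip_force: 0.0
```

Run:
```python
from h import *
c=read_camera("wrist"); P=cloud(c)
m=(P[...,2]>.117)&(P[...,2]<.14)&(np.hypot(P[...,0]-.673,P[...,1]+.084)<.035)
print(m.sum(),cv2.minAreaRect(P[m][:,:2].astype(np.float32)),np.percentile(P[m][:,2],[50,98]))
st()
delta((0.673,-0.084,0.188),tgt(-99))
```

```text
1073 ((0.6743823885917664, -0.0859386995434761), (0.01204546820372343, 0.045676399022340775), 81.07044982910156) [0.13068602 0.1322013 ]
t 7.8 tcp [ 0.6729 -0.0842  0.2603] q [-0.159  0.382  1.795 -0.     0.965  1.484] w 0.654 gf 0.0 F [-0.   0.8 -0.3]
[[0.9974, -0.0723, -0.0013], [-0.0723, -0.9974, 0.0002], [-0.0013, -0.0001, -1.0]]
delta [0.1, -0.2, 72.3] [-0.0, 0.1, 4.9]
```

move_arm:
  series:
    - [[1, 1, 36, 0, 0, 4.9, 50], [1, 1, 72, 0, 0, 4.9, 40], [1, 1, 72, 0, 0, 4.9, 40], [1, 1, 72, 0, 0, 4.9, 5], [1, 1, 72, 0, 0, 4.9, 5], [1, 1, 72, 0, 0, 4.9, 5], [1, 1, 72, 0, 0, 4.9, 5], [1, 1, 72, 0, 0, 4.9, 5], [1, 1, 72, 0, 0, 4.9, 5], [1, 1, 72, 0, 0, 4.9, 5]]

```text
time: 9.05
eef_pos: [0.6746, -0.0851, 0.1897]
tool_rot: [0.997, -0.073, 0.0, -0.0]
force: [0.8, 4.5, 6.1]
gripper_width: 0.128
grip_force: 25.0
```

move_arm:
  series:
    - [[0, 0, -0.3, 0, 0, -10, 5], [0, 0, -0.7, 0, 0, -20, 5], [0, 0, -1, 0, 0, -30, 5], [0, 0, -1.4, 0, 0, -40, 5], [0, 0, -1.7, 0, 0, -50, 5], [0, 0, -2, 0, 0, -60, 5], [0, 0, -2.4, 0, 0, -70, 5], [0, 0, -2.7, 0, 0, -80, 5], [0, 0, -3, 0, 0, -86, 5], [0, 0, -3, 0, 0, -86, 5]]

```text
time: 10.3
eef_pos: [0.6746, -0.0851, 0.1927]
tool_rot: [0.779, 0.627, 0.001, 0.0]
force: [1.3, 5.0, 5.2]
gripper_width: 0.13
grip_force: 25.0
```

move_arm:
  series:
    - [[0, 0, 0, 0, 0, 0, 5], [0, 0, 0, 0, 0, 0, 5], [0, 0, 0, 0, 0, 1, 60], [0, 0, 0, 0, 0, 1, 60], [0, 0, 0, 0, 0, 1, 60], [0, 0, 0, 0, 0, 1, 60], [0, 0, -70, 0, 0, 1, 60], [0, 0, -70, 0, 0, 1, 60], [0, 0, -70, 0, 0, 1, 60], [0, 0, -70, 0, 0, 1, 60]]

```text
time: 11.55
eef_pos: [0.6735, -0.0852, 0.2608]
tool_rot: [0.785, 0.62, -0.001, -0.001]
force: [-0.5, 0.1, -0.4]
gripper_width: 0.658
grip_force: 0.0
```

Run:
```python
from h import *
c=read_camera("wrist"); P=cloud(c)
for ctr in ((.69,.008),(.673,-.084)):
  m=(P[...,2]>.119)&(P[...,2]<.14)&(np.hypot(P[...,0]-ctr[0],P[...,1]-ctr[1])<.035)
  if m.sum()>5: print(m.sum(),cv2.minAreaRect(P[m][:,:2].astype(np.float32)),np.percentile(P[m][:,2],[50,98]))
st()
# case geometry
yaw=8.33; ca=np.radians(yaw); ex=np.array([np.cos(ca),np.sin(ca)]); ey=np.array([-np.sin(ca),np.cos(ca)])
C=np.load("top.npy",allow_pickle=True).item(); P=cloud(C); hsv=cv2.cvtColor(C["img"],cv2.COLOR_RGB2HSV)
for n,uv in dict(b3=(217,250),b1=(277,243)).items():
    m=(hsv[...,1]>60)&(hsv[...,2]>120)&(P[...,2]>.027)&(P[...,2]<.037)
    k=np.zeros(m.shape,bool);k[uv[1]-22:uv[1]+22,uv[0]-14:uv[0]+14]=1; m&=k
    m=cv2.morphologyEx(m.astype(np.uint8),cv2.MORPH_OPEN,np.ones((3,3)))>0
    print(n,m.sum(),cv2.minAreaRect(P[m][:,:2].astype(np.float32)))
```

```text
1417 ((0.6896756291389465, 0.00707254558801651), (0.045209843665361404, 0.011789883486926556), 76.7484130859375) [0.13383909 0.13554339]
1103 ((0.6742636561393738, -0.08509587496519089), (0.04562818259000778, 0.011940035037696362), 76.49494171142578) [0.13364308 0.13508593]
t 11.6 tcp [ 0.6736 -0.0852  0.2608] q [-0.16   0.383  1.793 -0.     0.967  0.073] w 0.662 gf 0.0 F [ 0.5  0.4 -0.7]
[[0.231, 0.9729, -0.002], [0.9729, -0.231, 0.0003], [-0.0002, -0.002, -1.0]]
b3 278 ((0.48239514231681824, 0.3012797236442566), (0.08386249840259552, 0.04945168271660805), 12.439915657043457)
b1 230 ((0.5057982802391052, 0.13892272114753723), (0.08259091526269913, 0.04753241315484047), 10.191375732421875)
```

Both caps are at the stop (76.5°). Next a quick kinematic fit, to plan the tilted grasps.

Run:
```python
from h import *
D=np.array([[.379,1.735,.6996,.2916],[.253,1.904,.6183,.2921],[.398,1.773,.6890,.2602],[.49,1.791,.6904,.1886],[.382,1.795,.6782,.2603],[.400,1.771,.6896,.2599]])
A=[];b=[]
for q2,q3,r,z in D:
    A+= [[np.sin(q2),np.sin(q2+q3),1,0],[np.cos(q2),np.cos(q2+q3),0,1]]; b+=[r,z]
x,res,*_=np.linalg.lstsq(np.array(A),np.array(b),rcond=None); print(x,np.abs(np.array(A)@x-b).max())
```

```text
[ 0.53052868  0.59829101 -0.01116695  0.10918296] 0.0023044786651882365
```

Run:
```python
from h import *
delta((0.488,0.137,0.26),tgt(-81.7))
```

```text
delta [173.3, -231.9, 1.2] [-0.1, 0.1, 68.3]
```

move_arm:
  series:
    - [[173, -232, 1, 0, 0, 68.3, 70], [173, -232, 1, 0, 0, 68.3, 70], [173, -232, 1, 0, 0, 68.3, 70], [173, -232, 1, 0, 0, 68.3, 70], [173, -232, 1, 0, 0, 68.3, 70], [173, -232, 1, 0, 0, 68.3, 70], [173, -232, 1, 0, 0, 68.3, 70], [173, -232, 1, 0, 0, 68.3, 70], [173, -232, 1, 0, 0, 68.3, 70], [173, -232, 1, 0, 0, 68.3, 70]]

```text
time: 12.85
eef_pos: [0.4884, 0.1365, 0.261]
tool_rot: [0.997, 0.073, -0.0, 0.0]
force: [0.6, -0.2, -0.2]
gripper_width: 0.768
grip_force: 0.0
```

```bash
cat >> h.py <<'E'
def wood(c,ctr,z0,z1,rad=.06,name=None):
    P=cloud(c); hsv=cv2.cvtColor(c["img"],cv2.COLOR_RGB2HSV)
    m=(hsv[...,1]>60)&(hsv[...,2]>90)&(P[...,2]>z0)&(P[...,2]<z1)&(np.hypot(P[...,0]-ctr[0],P[...,1]-ctr[1])<rad)
    m=cv2.morphologyEx(m.astype(np.uint8),cv2.MORPH_OPEN,np.ones((5,5)))
    n,l,s,_=cv2.connectedComponentsWithStats(m)
    if n<2: print("none"); return
    k=1+np.argmax(s[1:,4]); p=P[l==k]; r=cv2.minAreaRect(p[:,:2].astype(np.float32)); print("wood",s[k].tolist(),r,np.median(p[:,2])); return r
E
python3 - <<'E'
from h import *
c=read_camera("wrist"); save(c,"w2"); st()
wood(c,(.505,.139),.027,.039)
E
```

```text
t 12.9 tcp [0.4884 0.1365 0.2611] q [ 0.227  0.118  2.137 -0.     0.887  1.651] w 0.767 gf 0.0 F [ 0.2 -0.3 -0.2]
[[0.9893, 0.1456, -0.0003], [0.1456, -0.9893, -0.0001], [-0.0003, 0.0, -1.0]]
wood [288, 166, 52, 83, 4209] ((0.5058109164237976, 0.13806867599487305), (0.08175083249807358, 0.049985792487859726), 8.592171669006348) 0.034049409255780205
```

View pics/w2.png

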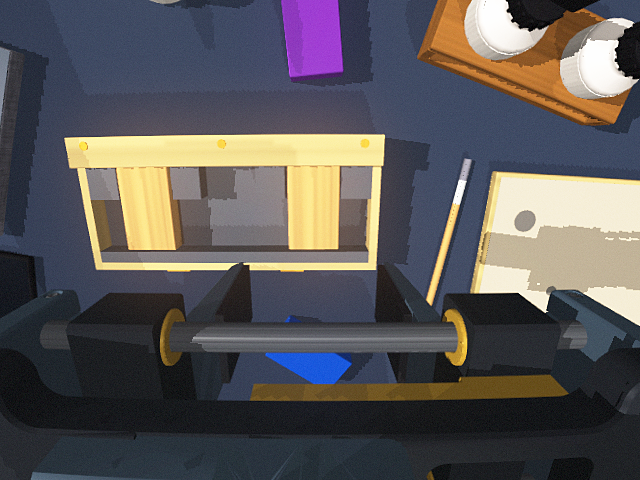

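Wrist view: block_1's plain wooden back is at (313,208), with grey slots on both sides of its near end. Depth puts it at z 0.034 m as expected. I descend with the fingers into the slots and close.

move_arm:
  series:
    - [[2, 1, 60, 0, 0, 0, 69], [2, 1, 110, 0, 0, 0, 69], [2, 1, 140, 0, 0, 0, 69], [2, 1, 155, 0, 0, 0, 69], [2, 1, 162, 0, 0, 0, 69], [2, 1, 168, 0, 0, 0, 69], [2, 1, 168, 0, 0, 0, 69], [2, 1, 168, 0, 0, 0, 69], [2, 1, 168, 0, 0, 0, 69], [2, 1, 168, 0, 0, 0, 69]]

```text
time: 14.15
eef_pos: [0.4906, 0.136, 0.0935]
tool_rot: [0.997, 0.073, 0.0, -0.0]
force: [-0.2, 0.1, 0.5]
gripper_width: 0.757
grip_force: 0.0
```

move_arm:
  series:
    - [[0, 0, 0, 0, 0, 0, 40], [0, 0, 0, 0, 0, 0, 40], [0, 0, 0, 0, 0, 0, 40], [0, 0, 0, 0, 0, 0, 40], [0, 0, 0, 0, 0, 0, 40], [0, 0, 0, 0, 0, 0, 40], [0, 0, 0, 0, 0, 0, 40], [0, 0, 0, 0, 0, 0, 40], [0, 0, 0, 0, 0, 0, 40], [0, 0, 0, 0, 0, 0, 40]]
  squeeze: 40

```text
time: 15.4
eef_pos: [0.4906, 0.1359, 0.0933]
tool_rot: [0.997, 0.073, 0.0, -0.0]
force: [-1.3, 0.4, 1.9]
gripper_width: 0.547
grip_force: 40.0
```

Run:
```python
from h import *
s,r=st()
# plan tip: block frame pivot (lower +x edge). grasp point in case coords relative to pivot: (-65,+z)
p0=np.array(s["eef_pos"]); ex=r[:,0]*[1,1,0]; ex/=np.linalg.norm(ex); ez=np.array([0,0,1.]); ax=np.cross(ez,ex)
piv=p0+ex*.065; piv[2]=.010
for th in (4,8,12,16,20,24):
    Q=R.from_rotvec(ax*np.radians(th)); sh=-max(0,.024*np.sin(np.radians(th))-.0015)*ex+[0,0,.001*(th>0)]
    delta(piv+Q.apply(p0-piv)+sh, Q.as_matrix()@r)
for L in (.03,.06,.09,.12):
    d=Q.apply(-ex)*L; delta(piv+Q.apply(p0-piv)+sh+d, Q.as_matrix()@r)
```

```text
t 15.4 tcp [0.4906 0.1359 0.0933] q [0.225 0.426 2.165 0.    0.551 1.65 ] w 0.547 gf 39.979228377342224 F [-1.3  0.4  1.9]
[[0.9894, 0.145, 0.0], [0.145, -0.9894, 0.0], [0.0, -0.0, -1.0]]
delta [5.8, -0.0, -5.3] [0.0, -4.0, 0.0]
delta [10.4, -0.0, -9.2] [0.0, -8.0, 0.0]
delta [15.2, -0.0, -12.7] [0.0, -12.0, 0.0]
delta [20.4, -0.0, -15.7] [0.0, -16.0, 0.0]
delta [25.7, -0.0, -18.2] [0.0, -20.0, 0.0]
delta [31.2, -0.0, -20.2] [0.0, -24.0, 0.0]
delta [3.8, -0.0, -32.4] [0.0, -24.0, 0.0]
delta [-23.6, -0.0, -44.6] [0.0, -24.0, 0.0]
delta [-51.0, -0.0, -56.8] [0.0, -24.0, 0.0]
delta [-78.4, -0.0, -69.0] [0.0, -24.0, 0.0]
```

Gripped: the opening is 49.9 mm. Now I tip it.

move_arm:
  series:
    - [[3, 0, -2.7, 0, -2, 0, 40], [6, 0, -5, 0, -4, 0, 40], [8, 0, -7, 0, -6, 0, 40], [10, 0, -9, 0, -8, 0, 40], [13, 0, -11, 0, -10, 0, 40], [15, 0, -12.7, 0, -12, 0, 40], [18, 0, -14.2, 0, -14, 0, 40], [20, 0, -15.7, 0, -16, 0, 40], [23, 0, -17, 0, -18, 0, 40], [26, 0, -18.2, 0, -20, 0, 40]]

```text
time: 16.65
eef_pos: [0.5163, 0.1397, 0.1113]
tool_rot: [0.982, 0.072, -0.174, 0.013]
force: [-0.8, -1.1, -1.1]
gripper_width: 0.545
grip_force: 40.0
```

Run:
```python
from h import *
s,r=st(); c=read_camera("wrist"); P=cloud(c); hsv=cv2.cvtColor(c["img"],cv2.COLOR_RGB2HSV); save(c,"w3")
m=(hsv[...,1]>60)&(hsv[...,2]>90); m[:,:270]=0; m[:,360:]=0; m[250:]=0; m[:150]=0
q=P[m]; a=q-q.mean(0); u,sv,v=np.linalg.svd(a,full_matrices=False); print(m.sum(),v[2],sv,q.mean(0))
```

```text
t 16.65 tcp [0.5163 0.1397 0.1113] q [0.212 0.513 1.986 0.027 0.993 1.619] w 0.545 gf 39.97883141040802 F [-0.8 -1.1 -1.1]
[[0.9293, 0.1451, -0.3396], [0.1363, -0.9894, -0.0498], [-0.3432, 0.0, -0.9393]]
9000 [-0.25728202 -0.04121047  0.96545723] [1.50285914 1.08953575 0.75835409] [0.54868032 0.14323376 0.04282771]
```

View pics/w3.png

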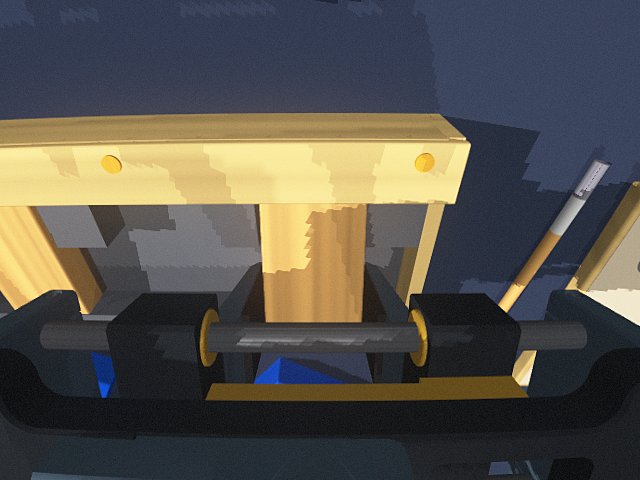

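The block tips cleanly with little force. Now I draw it along its own axis, then up.

move_arm:
  series:
    - [[-10, 0, -1, 0, 0, 0, 40], [-20, 0, -1, 0, 0, 0, 40], [-30, 0, -1, 0, 0, 0, 40], [-35, 0, -1, 0, 0, 0, 40], [-38, 0, -10, 0, 0, 0, 40], [-45, 0, -30, 0, 0, 0, 40], [-52, 0, -50, 0, 0, 0, 40], [-66, 0, -90, 0, 0, 0, 40], [-75, 0, -115, 0, 0, 0, 40], [-75, 0, -115, 0, 0, 0, 40]]

```text
time: 17.95
eef_pos: [0.4866, 0.1354, 0.2473]
tool_rot: [0.983, 0.072, -0.171, 0.012]
force: [0.5, -0.5, -1.7]
gripper_width: 0.545
grip_force: 40.0
```

Run:
```python
from h import *
s,r=st()
# stand: block bottom-edge at board; radial bearing b; tilt
b=-30; th=78; g=np.array([.455,-.262]); 
# intermediate: high, tilt 40
q=delta((.47,-.10,.24),tgt(b-90+18,40,b+18),grasp=True)
e=np.array([np.cos(np.radians(b)),np.sin(np.radians(b)),0])
delta((.455,-.262,.11),tgt(b-90,th,b),grasp=True,ref=q)
```

```text
t 17.95 tcp [0.4866 0.1354 0.2473] q [0.216 0.252 2.028 0.026 1.205 1.628] w 0.545 gf 39.97871518135071 F [ 0.5 -0.5 -1.7]
[[0.9311, 0.145, -0.3346], [0.1366, -0.9894, -0.0488], [-0.3381, -0.0003, -0.9411]]
delta [-26.6, 243.9, -31.6] [10.2, -20.0, 17.7]
delta [132.9, 179.7, 101.9] [15.7, -37.7, 9.4]
```

move_arm:
  series:
    - [[-27, 244, -32, 10.2, -20, 17.7, 40], [-27, 244, -32, 10.2, -20, 17.7, 40], [-27, 244, -32, 10.2, -20, 17.7, 40], [-27, 244, -32, 10.2, -20, 17.7, 40], [-27, 244, -32, 10.2, -20, 17.7, 40], [-27, 244, -32, 10.2, -20, 17.7, 40], [-27, 244, -32, 10.2, -20, 17.7, 40], [-27, 244, -32, 10.2, -20, 17.7, 40], [-27, 244, -32, 10.2, -20, 17.7, 40], [-27, 244, -32, 10.2, -20, 17.7, 40]]

```text
time: 19.2
eef_pos: [0.5066, -0.1081, 0.2845]
tool_rot: [0.934, -0.098, -0.342, -0.035]
force: [-0.0, -0.7, -1.5]
gripper_width: 0.542
grip_force: 40.0
```

Run:
```python
from h import *
s,r=st()
b=-30; th=78
delta((.455,-.262,.115),tgt(b-90,th,b),grasp=True)
```

```text
t 19.2 tcp [ 0.5066 -0.1081  0.2845] q [-0.246  0.353  1.882 -0.025  1.608  1.542] w 0.542 gf 39.978790283203125 F [-0.  -0.7 -1.5]
[[0.7471, -0.2072, -0.6316], [-0.1589, -0.9783, 0.133], [-0.6454, 0.0009, -0.7638]]
delta [129.9, 179.3, 96.0] [15.8, -37.5, 9.4]
```

move_arm:
  series:
    - [[30, 60, 10, 6, -15, 4, 40], [60, 110, 30, 10, -22, 6, 40], [90, 150, 55, 13, -30, 8, 40], [130, 179, 96, 15.8, -37.5, 9.4, 40], [130, 179, 96, 15.8, -37.5, 9.4, 40], [130, 179, 96, 15.8, -37.5, 9.4, 40], [130, 179, 96, 15.8, -37.5, 9.4, 40], [130, 179, 96, 15.8, -37.5, 9.4, 40], [130, 179, 96, 15.8, -37.5, 9.4, 40], [130, 179, 96, 15.8, -37.5, 9.4, 40]]

```text
time: 20.45
eef_pos: [0.5061, -0.2912, 0.128]
tool_rot: [0.751, -0.201, -0.608, -0.163]
force: [-0.0, 0.3, -1.2]
gripper_width: 0.542
grip_force: 40.0
```

Run:
```python
from h import *
s,r=st(); c=read_camera("scene"); save(c,"s1")
g=np.array(s["eef_pos"])+.06*r[:,2]; print("grasp",g)
cv2.imwrite("pics/s1c.png",cv2.resize(c["img"][150:400,100:440][...,::-1],(800,588)))
```

```text
t 20.45 tcp [ 0.5061 -0.2912  0.128 ] q [-0.553  0.886  1.584 -0.032  2.031  1.551] w 0.542 gf 39.978949427604675 F [-0.   0.3 -1.2]
[[0.1807, -0.5003, -0.8468], [-0.1046, -0.8659, 0.4892], [-0.978, 0.0002, -0.2087]]
grasp [ 0.45527299 -0.26186223  0.11550325]
```

View pics/s1c.png

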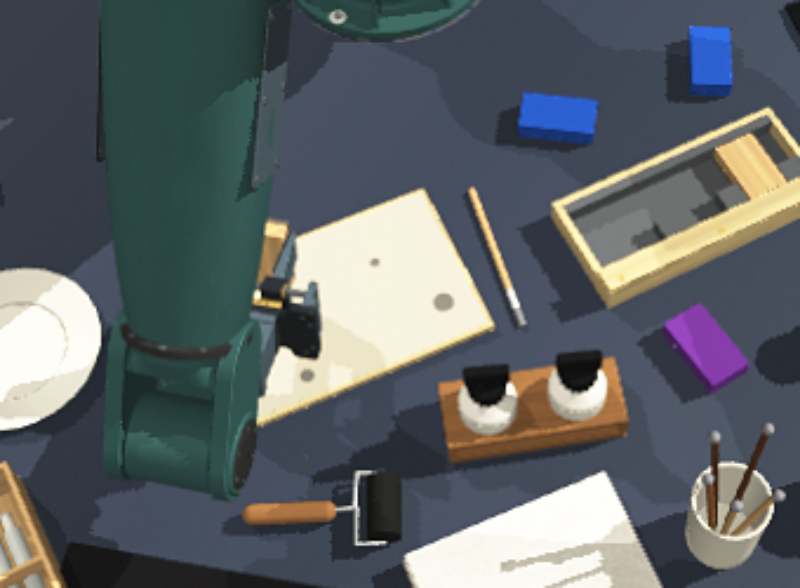

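The scene crop shows the block held nearly upright over the board at (275,245), case cutout 1 empty, and the wrist clear of the brayer. I lower it to contact.

move_arm:
  series:
    - [[10, 0, 2.1, 0, 0, 0, 40], [20, 0, 4.2, 0, 0, 0, 40], [26, 0, 5.5, 0, 0, 0, 40], [29, 0, 6.2, 0, 0, 0, 40], [31, 0, 6.6, 0, 0, 0, 40], [32, 0, 6.8, 0, 0, 0, 40], [33, 0, 7, 0, 0, 0, 40], [34, 0, 7.2, 0, 0, 0, 40], [34, 0, 7.2, 0, 0, 0, 40], [34, 0, 7.2, 0, 0, 0, 40]]

```text
time: 21.75
eef_pos: [0.5059, -0.2914, 0.0927]
tool_rot: [0.751, -0.201, -0.608, -0.163]
force: [-0.2, 0.3, -1.8]
gripper_width: 0.545
grip_force: 40.0
```

Run:
```python
from h import *
s,r=st(); 
g=np.array(s["eef_pos"])+.06*r[:,2]; print("grasp",g)
c=read_camera("wrist"); save(c,"w4")
```

```text
t 21.75 tcp [ 0.5059 -0.2914  0.0927] q [-0.553  0.94   1.566 -0.031  1.996  1.552] w 0.545 gf 39.97895300388336 F [-0.2  0.3 -1.8]
[[0.1798, -0.5006, -0.8468], [-0.1042, -0.8657, 0.4897], [-0.9782, 0.0001, -0.2078]]
grasp [ 0.45510177 -0.26199501  0.0802134 ]
```

View pics/w4.png

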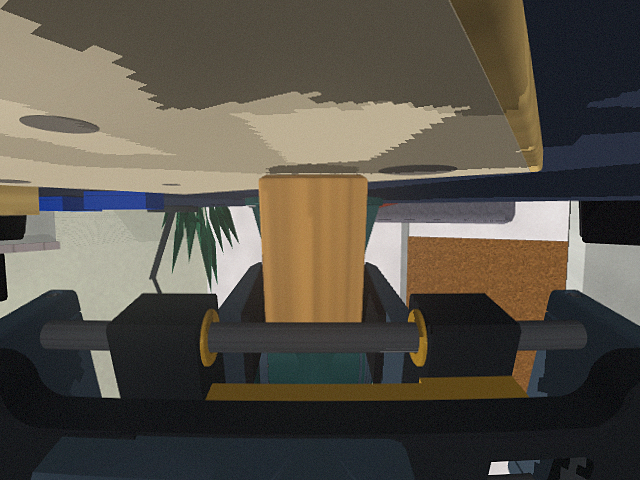

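move_arm:
  series:
    - [[0.5, 0, 0, 0, 0, 0, 40], [1, 0, 0, 0, 0, 0, 40], [1.5, 0, 0, 0, 0, 0, 40], [2, 0, 0, 0, 0, 0, 40], [2, 0, 0, 0, 0, 0, 40], [2, 0, 0, 0, 0, 0, 40], [2, 0, 0, 0, 0, 0, 40], [2, 0, 0, 0, 0, 0, 40], [2, 0, 0, 0, 0, 0, 40], [2, 0, 0, 0, 0, 0, 40]]

```text
time: 23.05
eef_pos: [0.5063, -0.2916, 0.0921]
tool_rot: [0.75, -0.201, -0.609, -0.163]
force: [-2.1, 1.1, 14.2]
gripper_width: 0.546
grip_force: 40.0
```

Contact is made (14 N). I turn the block almost upright about its touching edge before releasing.

Run:
```python
from h import *
s,r=st(); p0=np.array(s["eef_pos"]); g=p0+.06*r[:,2]; e=np.array([np.cos(np.radians(-30)),np.sin(np.radians(-30)),0])
th=np.radians(78); piv=g-e*(-.065*np.cos(th)+.023*np.sin(th))-np.array([0,0,.0684])
ax=np.cross([0,0,1],e); print("piv",piv)
for a in(5,10):
    Q=R.from_rotvec(ax*np.radians(a)); delta(piv+Q.apply(p0-piv)+[0,0,.0015],Q.as_matrix()@r)
```

```text
t 23.05 tcp [ 0.5063 -0.2916  0.0921] q [-0.553  0.942  1.564 -0.031  1.999  1.552] w 0.546 gf 39.978686571121216 F [-2.1  1.1 14.2]
[[0.177, -0.5006, -0.8474], [-0.1026, -0.8657, 0.49], [-0.9788, 0.0002, -0.2046]]
piv [ 0.44767041 -0.2576782   0.01139307]
delta [6.0, -0.0, -5.7] [-0.0, -5.0, 0.0]
delta [13.9, -0.0, -10.4] [-0.0, -10.0, 0.0]
```

move_arm:
  series:
    - [[2.5, 0, -2.3, 0, -2, 0, 40], [5, 0, -4.6, 0, -4, 0, 40], [7.5, 0, -6.6, 0, -6, 0, 40], [10, 0, -8.3, 0, -8, 0, 40], [12.5, 0, -9.7, 0, -9.5, 0, 40], [12.5, 0, -9.7, 0, -9.5, 0, 40], [12.5, 0, -9.7, 0, -9.5, 0, 40], [12.5, 0, -9.7, 0, -9.5, 0, 40], [12.5, 0, -9.7, 0, -9.5, 0, 40], [12.5, 0, -9.7, 0, -9.5, 0, 40]]

```text
time: 24.3
eef_pos: [0.5167, -0.2976, 0.0804]
tool_rot: [0.698, -0.187, -0.668, -0.179]
force: [-0.3, -1.0, -1.3]
gripper_width: 0.545
grip_force: 40.0
```

Run:
```python
from h import *
s,r=st()
```

```text
t 24.3 tcp [ 0.5167 -0.2976  0.0804] q [-0.553  1.023  1.501 -0.034  2.145  1.551] w 0.545 gf 39.97907102108002 F [-0.3 -1.  -1.3]
[[0.0378, -0.5006, -0.8648], [-0.022, -0.8657, 0.5001], [-0.999, 0.0001, -0.0438]]
```

move_arm:
  series:
    - [[1, 0, 0, 0, 0, 0, 40], [2, 0, 0, 0, 0, 0, 40], [2, 0, 0, 0, 0, 0, 40], [2, 0, 0, 0, 0, 0, 40], [2, 0, 0, 0, 0, 0, 55], [2, 0, 0, 0, 0, 0, 62], [2, 0, 0, 0, 0, 0, 68], [2, 0, 0, 0, 0, 0, 70], [2, 0, 0, 0, 0, 0, 70], [2, 0, 0, 0, 0, 0, 70]]

```text
time: 25.55
eef_pos: [0.5168, -0.2976, 0.0785]
tool_rot: [0.698, -0.187, -0.668, -0.179]
force: [-1.4, -1.0, -0.4]
gripper_width: 0.768
grip_force: 0.0
```

move_arm:
  series:
    - [[-10, 0, 0, 0, 0, 0, 70], [-25, 0, 0, 0, 0, 0, 70], [-45, 0, 0, 0, 0, 0, 70], [-65, 0, 0, 0, 0, 0, 70], [-90, 0, 0, 0, 0, 0, 70], [-120, 0, 0, 0, 0, 0, 70], [-150, 0, 0, 0, 0, 0, 70], [-180, 0, 0, 0, 0, 0, 70], [-180, 0, 0, 0, 0, 0, 70], [-180, 0, 0, 0, 0, 0, 70]]

```text
time: 26.8
eef_pos: [0.5098, -0.2936, 0.2584]
tool_rot: [0.698, -0.187, -0.668, -0.179]
force: [-0.0, -0.5, -0.3]
gripper_width: 0.767
grip_force: 0.0
```

Run:
```python
from h import *
s,r=st(); c=read_camera("scene"); P=cloud(c); T=read_camera("top"); Q=cloud(T)
for n,pc in (("scene",P),("top",Q)):
    m=(pc[...,2]>.085)&(pc[...,2]<.115)&(np.hypot(pc[...,0]-.455,pc[...,1]+.262)<.06)
    print(n,m.sum()); 
    if m.sum()>4: print(cv2.minAreaRect(pc[m][:,:2].astype(np.float32)),np.median(pc[m][:,2]))
cv2.imwrite("pics/s2c.png",cv2.resize(c["img"][150:400,100:440][...,::-1],(800,588)))
```

```text
t 26.8 tcp [ 0.5098 -0.2936  0.2584] q [-0.553  0.754  1.595 -0.039  2.32   1.543] w 0.767 gf 0.0 F [-0.  -0.5 -0.3]
[[0.0377, -0.5006, -0.8649], [-0.022, -0.8657, 0.5001], [-0.999, 0.0002, -0.0436]]
scene 0
top 0
```

View pics/s2c.png

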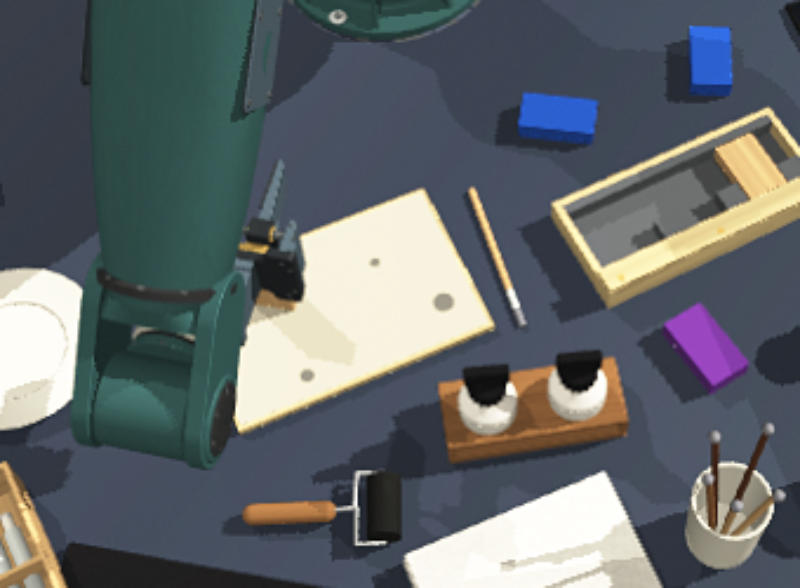

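The hand hides the block: a wooden top is partly seen at (275,297), and its shadow is cast on the board. I bring the tool upright above it and look.

Run:
```python
from h import *
delta((.458,-.264,.29),tgt(-120))
```

```text
delta [-34.9, 0.3, 58.2] [-0.0, 87.6, -0.0]
```

move_arm:
  series:
    - [[-35, 0, 0, 0, 10, 0, 70], [-35, 0, 0, 0, 20, 0, 70], [-35, 0, 10, 0, 30, 0, 70], [-35, 0, 20, 0, 40, 0, 70], [-35, 0, 30, 0, 50, 0, 70], [-35, 0, 40, 0, 60, 0, 70], [-35, 0, 50, 0, 70, 0, 70], [-35, 0, 58, 0, 80, 0, 70], [-35, 0, 58, 0, 87.6, 0, 70], [-35, 0, 58, 0, 87.6, 0, 70]]

```text
time: 28.15
eef_pos: [0.4576, -0.2634, 0.2905]
tool_rot: [0.966, -0.259, 0.0, 0.0]
force: [-0.4, -0.3, -0.2]
gripper_width: 0.761
grip_force: 0.0
```

Run:
```python
from h import *
s,r=st(); c=read_camera("wrist"); save(c,"w5"); wood(c,(.458,-.264),.085,.115); wood(c,(.46,-.264),.02,.08,.1); T=read_camera("top");wood(T,(.458,-.264),.085,.115)
```

```text
t 28.15 tcp [ 0.4576 -0.2634  0.2905] q [-0.566  0.109  2.082 -0.     0.951  1.529] w 0.761 gf 0.0 F [-0.4 -0.3 -0.2]
[[0.8656, -0.5007, -0.0], [-0.5007, -0.8656, -0.0001], [0.0001, 0.0001, -1.0]]
wood [285, 221, 57, 30, 1651] ((0.45710134506225586, -0.26412105560302734), (0.04952126741409302, 0.024439409375190735), 59.68779373168945) 0.10183761573875344
wood [289, 207, 49, 12, 506] ((0.466948539018631, -0.27027854323387146), (0.048739954829216, 0.0009478551219217479), 60.0507698059082) 0.053602392675234395
none
```

View pics/w5.png

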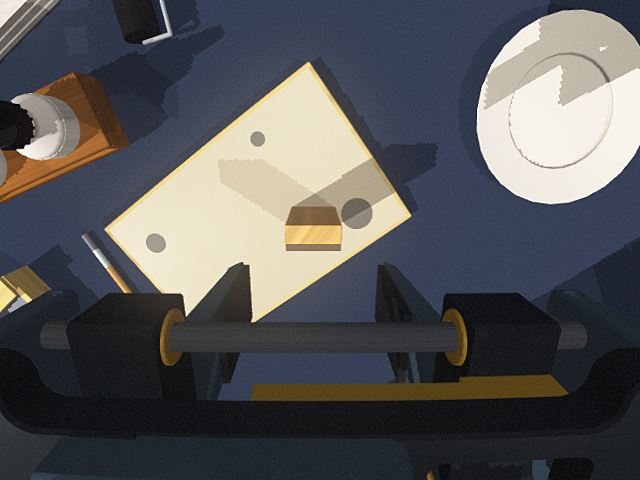

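Standing upright at (.457, -.264), top at z .102, with the wooden back outward (lit wood at (313,235), dark lino edge toward the robot). I regrip it vertically.

move_arm:
  series:
    - [[0, 0.5, 60, 0, 0, 0, 70], [0, 0.5, 110, 0, 0, 0, 70], [0, 0.5, 145, 0, 0, 0, 70], [0, 0.5, 158, 0, 0, 0, 70], [0, 0.5, 158, 0, 0, 0, 70], [0, 0.5, 158, 0, 0, 0, 40], [0, 0.5, 158, 0, 0, 0, 40], [0, 0.5, 158, 0, 0, 0, 40], [0, 0.5, 158, 0, 0, 0, 40], [0, 0.5, 158, 0, 0, 0, 40]]

```text
time: 29.5
eef_pos: [0.4591, -0.2648, 0.1338]
tool_rot: [0.966, -0.259, 0.001, 0.001]
force: [-1.5, 1.4, 9.1]
gripper_width: 0.547
grip_force: 40.0
```

```bash
cat >> h.py <<'E'
def topple(bear,ctr,angs,lift=.0015):
    s,r=st(); p0=np.array(s["eef_pos"]); e=np.array([np.cos(np.radians(bear)),np.sin(np.radians(bear)),0]); ax=np.cross([0,0,1],e)
    piv=np.array([*ctr,.012])+.012*e
    for a in angs:
        Q=R.from_rotvec(ax*np.radians(a)); p,_=delta(piv+Q.apply(p0-piv)+[0,0,lift],Q.as_matrix()@r)
    print("last tcp",p)
E
python3 - <<'E'
from h import *
topple(-30.2,(.4571,-.2641),(10,20,30,40,50,60,72))
E
```

```text
t 29.5 tcp [ 0.4591 -0.2648  0.1338] q [-0.567  0.369  2.127 -0.     0.642  1.528] w 0.547 gf 39.99896764755249 F [-1.5  1.4  9.1]
[[0.8657, -0.5005, 0.0025], [-0.5005, -0.8657, -0.0017], [0.0031, 0.0002, -1.0]]
delta [21.3, 0.1, -1.3] [0.0, -10.0, -0.0]
delta [42.3, 0.1, 2.6] [0.1, -20.0, -0.0]
delta [62.2, 0.2, 10.0] [0.1, -30.0, -0.0]
delta [80.6, 0.2, 20.9] [0.1, -40.0, -0.0]
delta [96.8, 0.3, 34.7] [0.1, -50.0, -0.0]
delta [110.3, 0.3, 51.1] [0.2, -60.0, -0.0]
delta [122.5, 0.3, 73.6] [0.2, -72.0, -0.0]
last tcp [ 0.56513609 -0.32656712  0.06060422]
```

move_arm:
  series:
    - [[10, 0, -3, 0, -5, 0, 40], [21, 0, -3, 0, -10, 0, 40], [42, 0, 1, 0, -20, 0, 40], [62, 0, 8.5, 0, -30, 0, 40], [80, 0, 19.5, 0, -40, 0, 40], [96, 0, 33, 0, -50, 0, 40], [110, 0, 49.5, 0, -60, 0, 40], [116, 0, 60, 0, -66, 0, 40], [122, 0, 72, 0, -72, 0, 40], [122, 0, 72, 0, -72, 0, 40]]

```text
time: 30.75
eef_pos: [0.5638, -0.3254, 0.0592]
tool_rot: [0.781, -0.21, -0.568, -0.152]
force: [-0.4, 0.8, -1.9]
gripper_width: 0.545
grip_force: 40.0
```

Run:
```python
from h import *
s,r=st()
```

```text
t 30.75 tcp [ 0.5638 -0.3254  0.0592] q [-0.552  1.025  1.409 -0.028  1.964  1.552] w 0.545 gf 39.99930381774902 F [-0.4  0.8 -1.9]
[[0.2674, -0.5006, -0.8234], [-0.1547, -0.8657, 0.476], [-0.9511, 0.0001, -0.3089]]
```

move_arm:
  series:
    - [[2, 0, 0.6, 0, 0, 0, 40], [3, 0, 1, 0, 0, 0, 40], [3, 0, 1, 0, 0, 0, 40], [3, 0, 1, 0, 0, 0, 52], [3, 0, 1, 0, 0, 0, 54], [3, 0, 1, 0, 0, 0, 58], [3, 0, 1, 0, 0, 0, 66], [3, 0, 1, 0, 0, 0, 72], [3, 0, 1, 0, 0, 0, 72], [3, 0, 1, 0, 0, 0, 72]]

```text
time: 32.0
eef_pos: [0.5642, -0.3256, 0.0578]
tool_rot: [0.782, -0.21, -0.567, -0.152]
force: [0.1, -0.2, 0.4]
gripper_width: 0.788
grip_force: 0.0
```

move_arm:
  series:
    - [[0, 0, -15, 0, 0, 0, 72], [0, 0, -35, 0, 0, 0, 72], [0, 0, -60, 0, 0, 0, 72], [0, 0, -80, 0, 0, 0, 72], [-40, 0, -90, 0, 8, 0, 72], [-90, 0, -95, 0, 18, 0, 72], [-140, 0, -95, 0, 28, 0, 72], [-190, 0, -95, 0, 38, 0, 72], [-190, 0, -95, 0, 38, 0, 72], [-190, 0, -95, 0, 38, 0, 72]]

```text
time: 33.25
eef_pos: [0.5917, -0.3415, 0.2685]
tool_rot: [0.924, -0.248, -0.282, -0.076]
force: [-0.9, 0.4, -1.4]
gripper_width: 0.794
grip_force: 0.0
```

Run:
```python
from h import *
s,r=st(); c=read_camera("top"); save(c,"t2"); P=cloud(c)
cv2.imwrite("pics/t2c.png",cv2.resize(c["img"][140:310,170:470][...,::-1],(800,453),interpolation=cv2.INTER_CUBIC))
m=(P[...,2]>.028)&(P[...,2]<.05)&(np.hypot(P[...,0]-.51,P[...,1]+.29)<.08); print(m.sum(),cv2.minAreaRect(P[m][:,:2].astype(np.float32)) if m.sum()>5 else 0)
delta((.478,.296,.28),tgt(-81.7))
```

```text
t 33.25 tcp [ 0.5917 -0.3415  0.2685] q [-0.553  0.573  1.556 -0.016  1.605  1.546] w 0.794 gf 0.0 F [-0.9  0.4 -1.4]
[[0.7184, -0.5006, -0.483], [-0.4155, -0.8657, 0.2792], [-0.5579, 0.0001, -0.8299]]
146 ((0.5139461159706116, -0.2744073271751404), (0.012803374789655209, 0.09008360654115677), 61.15437316894531)
delta [-353.1, -494.9, 222.8] [-11.4, 32.7, -37.2]
```

View pics/t2c.png

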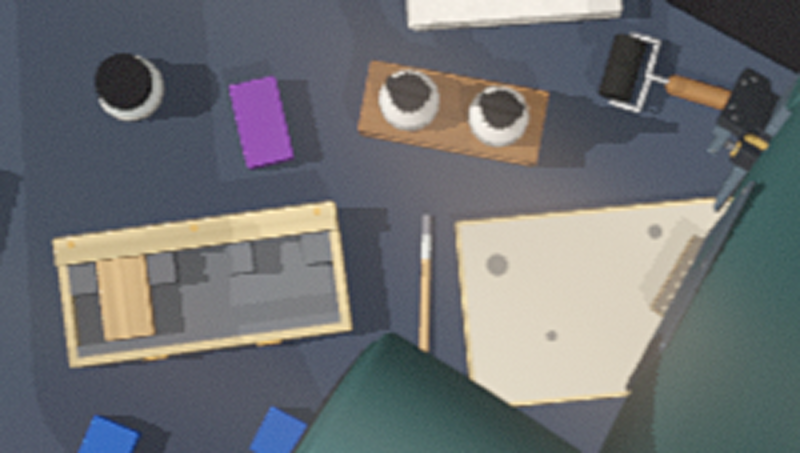

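Block_1 lies flat on the board, brown carved face up (crop (680,275), half hidden by the arm). Next is block_3, still in its cutout at crop (125,297).

Run:
```python
from h import *
delta((.466,.298,.27),tgt(-81.7))
```

```text
delta [-357.0, -490.7, 237.4] [-11.4, 32.7, -37.2]
```

move_arm:
  series:
    - [[-342, -475, 226, -11.4, 32.7, -37.2, 70], [-342, -475, 226, -11.4, 32.7, -37.2, 70], [-342, -475, 226, -11.4, 32.7, -37.2, 70], [-342, -475, 226, -11.4, 32.7, -37.2, 70], [-342, -475, 226, -11.4, 32.7, -37.2, 70], [-342, -475, 226, -11.4, 32.7, -37.2, 70], [-342, -475, 226, -11.4, 32.7, -37.2, 70], [-342, -475, 226, -11.4, 32.7, -37.2, 70], [-342, -475, 226, -11.4, 32.7, -37.2, 70], [-342, -475, 226, -11.4, 32.7, -37.2, 70]]

```text
time: 34.55
eef_pos: [0.4742, 0.2748, 0.2697]
tool_rot: [0.997, 0.073, -0.001, 0.001]
force: [1.4, -0.3, 0.2]
gripper_width: 0.768
grip_force: 0.0
```

Run:
```python
from h import *
st(); c=read_camera("wrist"); wood(c,(.482,.3),.027,.039)
T=read_camera("top"); P=cloud(T); hsv=cv2.cvtColor(T["img"],cv2.COLOR_RGB2HSV)
m=(P[...,2]>.028)&(P[...,2]<.05)&(np.hypot(P[...,0]-.51,P[...,1]+.29)<.08); print(m.sum(),cv2.minAreaRect(P[m][:,:2].astype(np.float32)) if m.sum()>5 else 0, np.median(P[m][:,2]))
delta((.466,.298,.27),tgt(-81.7))
```

```text
t 34.55 tcp [0.4742 0.2748 0.2697] q [ 4.830e-01  1.720e-01  2.053e+00 -2.000e-03  9.190e-01  1.910e+00] w 0.768 gf 0.0 F [ 1.4 -0.3  0.2]
[[0.9895, 0.1448, -0.0017], [0.1448, -0.9895, -0.0028], [-0.0021, 0.0026, -1.0]]
wood [249, 171, 63, 83, 4309] ((0.4788019359111786, 0.30714255571365356), (0.08569622784852982, 0.06105553358793259), 9.443894386291504) 0.03397739095123026
576 ((0.5038802623748779, -0.29048091173171997), (0.05072051286697388, 0.09013651311397552), 59.37958526611328) 0.03522236886224028
delta [-4.6, -21.7, -0.3] [0.1, 0.1, 0.3]
```

move_arm:
  series:
    - [[-5, -22, 0, 0, 0, 0, 70], [-5, -22, 0, 0, 0, 0, 70], [-5, -22, 0, 0, 0, 0, 70], [-5, -22, 40, 0, 0, 0, 70], [-5, -22, 40, 0, 0, 0, 70], [-5, -22, 40, 0, 0, 0, 70], [-5, -22, 40, 0, 0, 0, 70], [-5, -22, 40, 0, 0, 0, 70], [-5, -22, 40, 0, 0, 0, 70], [-5, -22, 40, 0, 0, 0, 70]]

```text
time: 35.9
eef_pos: [0.4666, 0.2938, 0.2312]
tool_rot: [0.997, 0.073, 0.001, 0.001]
force: [0.2, -0.0, 0.3]
gripper_width: 0.766
grip_force: 0.0
```

Run:
```python
from h import *
st(); c=read_camera("wrist"); save(c,"w6"); P=cloud(c); hsv=cv2.cvtColor(c["img"],cv2.COLOR_RGB2HSV)
a=np.radians(8.5); ex=np.array([np.cos(a),np.sin(a)]); ey=np.array([-np.sin(a),np.cos(a)])
m=(hsv[...,1]>60)&(hsv[...,2]>90)&(P[...,2]>.0305)&(P[...,2]<.0375)
d=P[...,:2]-np.array([.4859,.3009]); u=d@ex; v=d@ey; k=m&(abs(u)<.06)&(abs(v)<.04)
print(np.histogram(v[k]*1e3,bins=np.arange(-40,41,4)),np.histogram(u[k&(abs(v)<.02)]*1e3,bins=np.arange(-60,61,5)))
k2=k&(abs(v)<.028); print(cv2.minAreaRect(P[k2&(u<.03)][:,:2].astype(np.float32)))
```

```text
t 35.9 tcp [0.4666 0.2938 0.2312] q [ 5.200e-01  2.330e-01  2.065e+00 -2.000e-03  8.430e-01  1.947e+00] w 0.766 gf 0.0 F [ 0.2 -0.   0.3]
[[0.9895, 0.1447, 0.0013], [0.1447, -0.9895, -0.0012], [0.0011, 0.0014, -1.0]]
(array([  5,   4,   5,  16, 394, 410, 427, 397, 432, 393, 421, 418, 405,
       410, 420, 408, 190,   4,   5,   4]), array([-40, -36, -32, -28, -24, -20, -16, -12,  -8,  -4,   0,   4,   8,
        12,  16,  20,  24,  28,  32,  36,  40])) (array([  0,   0,  50, 217, 228, 232, 232, 230, 247, 228, 252, 236, 264,
       239, 270, 276, 256, 256, 279, 141,   0,   0,   0,   0]), array([-60, -55, -50, -45, -40, -35, -30, -25, -20, -15, -10,  -5,   0,
         5,  10,  15,  20,  25,  30,  35,  40,  45,  50,  55,  60]))
((0.47079288959503174, 0.3005213439464569), (0.08999448269605637, 0.051874689757823944), 8.488563537597656)
```

View pics/w6.png

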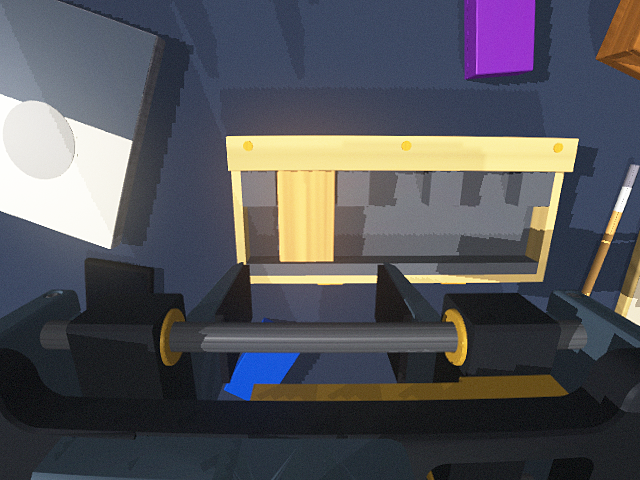

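Wrist view: block_3's plain back is at (306,216), the only block left in the case; centre (.485, .302).

Run:
```python
from h import *
st();delta((.465,.2988,.093),tgt(-81.6))
```

```text
t 35.95 tcp [0.4666 0.2938 0.2311] q [ 5.200e-01  2.330e-01  2.065e+00 -2.000e-03  8.430e-01  1.947e+00] w 0.765 gf 0.0 F [ 0.1  1.1 -0.3]
[[0.9895, 0.1448, 0.0012], [0.1448, -0.9895, -0.0013], [0.001, 0.0014, -1.0]]
delta [-1.0, -5.4, 138.1] [0.1, -0.1, -0.1]
```

move_arm:
  series:
    - [[-1, -5, 30, 0, 0, 0, 69], [-1, -5, 80, 0, 0, 0, 69], [-1, -5, 110, 0, 0, 0, 69], [-1, -5, 125, 0, 0, 0, 69], [-1, -5, 132, 0, 0, 0, 69], [-1, -5, 138, 0, 0, 0, 69], [-1, -5, 138, 0, 0, 0, 69], [-1, -5, 138, 0, 0, 0, 69], [-1, -5, 138, 0, 0, 0, 69], [-1, -5, 138, 0, 0, 0, 69]]

```text
time: 37.2
eef_pos: [0.4651, 0.2984, 0.0933]
tool_rot: [0.997, 0.072, 0.001, 0.001]
force: [-0.1, -0.4, 0.3]
gripper_width: 0.759
grip_force: 0.0
```

move_arm:
  series:
    - [[0, 0, 0, 0, 0, 0, 40], [0, 0, 0, 0, 0, 0, 40], [0, 0, 0, 0, 0, 0, 40], [0, 0, 0, 0, 0, 0, 40], [0, 0, 0, 0, 0, 0, 40], [0, 0, 0, 0, 0, 0, 40], [0, 0, 0, 0, 0, 0, 40], [0, 0, 0, 0, 0, 0, 40], [0, 0, 0, 0, 0, 0, 40], [0, 0, 0, 0, 0, 0, 40]]

```text
time: 38.45
eef_pos: [0.4651, 0.2983, 0.093]
tool_rot: [0.997, 0.073, 0.0, 0.001]
force: [0.4, 1.0, 1.1]
gripper_width: 0.543
grip_force: 40.0
```

Run:
```python
from h import *
st()
```

```text
t 38.45 tcp [0.4651 0.2983 0.093 ] q [ 0.529  0.473  2.08  -0.003  0.589  1.957] w 0.543 gf 39.952420592308044 F [0.4 1.  1.1]
[[0.9895, 0.1446, 0.0011], [0.1447, -0.9895, -0.0013], [0.0009, 0.0014, -1.0]]
```

Same grip as before (49.5 mm), so I use the same tip and draw.

move_arm:
  series:
    - [[3, 0, -2.7, 0, -2, 0, 40], [6, 0, -5, 0, -4, 0, 40], [8, 0, -7, 0, -6, 0, 40], [10, 0, -9, 0, -8, 0, 40], [13, 0, -11, 0, -10, 0, 40], [15, 0, -12.7, 0, -12, 0, 40], [18, 0, -14.2, 0, -14, 0, 40], [20, 0, -15.7, 0, -16, 0, 40], [23, 0, -17, 0, -18, 0, 40], [26, 0, -18.2, 0, -20, 0, 40]]

```text
time: 39.7
eef_pos: [0.4907, 0.302, 0.111]
tool_rot: [0.982, 0.071, -0.173, 0.013]
force: [-0.7, 0.1, -2.5]
gripper_width: 0.545
grip_force: 40.0
```

Run:
```python
from h import *
st()
```

```text
t 39.7 tcp [0.4907 0.302  0.111 ] q [0.475 0.554 1.91  0.129 1.014 1.814] w 0.545 gf 39.95127260684967 F [-0.7  0.1 -2.5]
[[0.9297, 0.1448, -0.3387], [0.1355, -0.9895, -0.0512], [-0.3426, 0.0017, -0.9395]]
```

move_arm:
  series:
    - [[-10, 0, -1, 0, 0, 0, 40], [-20, 0, -1, 0, 0, 0, 40], [-30, 0, -1, 0, 0, 0, 40], [-35, 0, -1, 0, 0, 0, 40], [-38, 0, -10, 0, 0, 0, 40], [-45, 0, -30, 0, 0, 0, 40], [-52, 0, -50, 0, 0, 0, 40], [-66, 0, -90, 0, 0, 0, 40], [-75, 0, -115, 0, 0, 0, 40], [-75, 0, -115, 0, 0, 0, 40]]

```text
time: 40.95
eef_pos: [0.4609, 0.2983, 0.2479]
tool_rot: [0.983, 0.071, -0.171, 0.012]
force: [0.6, 0.5, -1.2]
gripper_width: 0.544
grip_force: 40.0
```

Run:
```python
from h import *
s,r=st(); b=-25
q=delta((.44,.05,.24),tgt(b-90+12,40,b+12),grasp=True)
delta((.444,-.131,.13),tgt(b-90,78,b),grasp=True,ref=q)
```

```text
t 40.95 tcp [0.4609 0.2983 0.2479] q [0.492 0.309 1.95  0.123 1.21  1.855] w 0.544 gf 39.951319098472595 F [ 0.6  0.5 -1.2]
[[0.9316, 0.1446, -0.3334], [0.1362, -0.9895, -0.0485], [-0.337, -0.0002, -0.9415]]
delta [-32.2, 256.7, -28.9] [10.7, -20.1, 18.6]
delta [140.8, 187.7, 69.1] [10.5, -37.9, 6.3]
```

move_arm:
  series:
    - [[-32, 257, -29, 10.7, -20, 18.6, 40], [-32, 257, -29, 10.7, -20, 18.6, 40], [-32, 257, -29, 10.7, -20, 18.6, 40], [-32, 257, -29, 10.7, -20, 18.6, 40], [-32, 257, -29, 10.7, -20, 18.6, 40], [-32, 257, -29, 10.7, -20, 18.6, 40], [-32, 257, -29, 10.7, -20, 18.6, 40], [-32, 257, -29, 10.7, -20, 18.6, 40], [-32, 257, -29, 10.7, -20, 18.6, 40], [-32, 257, -29, 10.7, -20, 18.6, 40]]

```text
time: 42.2
eef_pos: [0.477, 0.041, 0.2834]
tool_rot: [0.933, -0.107, -0.341, -0.038]
force: [0.1, 0.3, -1.1]
gripper_width: 0.546
grip_force: 40.0
```

Run:
```python
from h import *
s,r=st(); b=-25
q=delta((.444,-.131,.22),tgt(b-90,50,b),grasp=True)
q=delta((.444,-.131,.13),tgt(b-90,80,b),grasp=True,ref=q)
print((r.T@[0,0,1]).round(3))
```

```text
t 42.2 tcp [0.477  0.041  0.2834] q [-0.016  0.29   1.972  0.134  1.57   1.734] w 0.546 gf 39.95134770870209 F [ 0.1  0.3 -1.1]
[[0.7444, -0.2249, -0.6287], [-0.1734, -0.9744, 0.1433], [-0.6448, 0.0024, -0.7644]]
delta [55.7, 184.5, -13.9] [8.6, -9.8, 8.4]
delta [98.9, 0.0, 65.9] [0.0, -30.0, -0.0]
[-0.645  0.002 -0.764]
```

move_arm:
  series:
    - [[56, 184, -14, 8.6, -9.8, 8.4, 40], [56, 184, -14, 8.6, -9.8, 8.4, 40], [56, 184, -14, 8.6, -9.8, 8.4, 40], [56, 184, -14, 8.6, -9.8, 8.4, 40], [56, 184, -14, 8.6, -9.8, 8.4, 40], [56, 184, -14, 8.6, -9.8, 8.4, 40], [56, 184, -14, 8.6, -9.8, 8.4, 40], [56, 184, -14, 8.6, -9.8, 8.4, 40], [56, 184, -14, 8.6, -9.8, 8.4, 40], [56, 184, -14, 8.6, -9.8, 8.4, 40]]

```text
time: 43.45
eef_pos: [0.486, -0.1503, 0.2586]
tool_rot: [0.885, -0.196, -0.412, -0.091]
force: [-0.0, -1.0, -1.8]
gripper_width: 0.545
grip_force: 40.0
```

Run:
```python
from h import *
s,r=st(); b=-25
q=delta((.444,-.131,.12),tgt(b-90,86,b),grasp=True)
```

```text
t 43.45 tcp [ 0.486  -0.1503  0.2586] q [-0.366  0.437  1.869  0.055  1.705  1.624] w 0.545 gf 39.95141386985779 F [-0.  -1.  -1.8]
[[0.5829, -0.4231, -0.6937], [-0.2722, -0.9061, 0.3239], [-0.7656, 0.0, -0.6433]]
delta [111.6, 0.3, 76.0] [-0.0, -36.0, -0.0]
```

Run:
```python
from h import *
s,r=st(); b=-30
q=delta((.444,-.131,.10),tgt(b-90,82,b),grasp=True); print(q[0],(q[1].T@[0,0,-1]).round(3))
```

```text
t 43.45 tcp [ 0.486  -0.1503  0.2586] q [-0.366  0.437  1.869  0.055  1.705  1.624] w 0.545 gf 39.95141386985779 F [-0.  -1.  -1.8]
[[0.5829, -0.4231, -0.6937], [-0.2722, -0.9061, 0.3239], [-0.7656, 0.0, -0.6433]]
delta [123.3, 5.4, 86.7] [4.6, -32.0, 2.0]
[ 0.49545584 -0.16070804  0.10835039] [0.99  0.    0.139]
```

move_arm:
  series:
    - [[0, 0, 0, 3, -10, 1, 40], [30, 2, 20, 4, -18, 1.5, 40], [60, 3, 40, 4.3, -25, 2, 40], [95, 5, 65, 4.6, -32, 2, 40], [123, 5, 87, 4.6, -32, 2, 40], [123, 5, 87, 4.6, -32, 2, 40], [123, 5, 87, 4.6, -32, 2, 40], [123, 5, 87, 4.6, -32, 2, 40], [123, 5, 87, 4.6, -32, 2, 40], [123, 5, 87, 4.6, -32, 2, 40]]

```text
time: 44.7
eef_pos: [0.4954, -0.1603, 0.109]
tool_rot: [0.729, -0.195, -0.633, -0.17]
force: [0.7, 0.0, -1.6]
gripper_width: 0.547
grip_force: 40.0
```

move_arm:
  series:
    - [[8, 0, 1, 0, 0, 0, 40], [14, 0, 2, 0, 0, 0, 40], [17, 0, 2.4, 0, 0, 0, 40], [18, 0, 2.5, 0, 0, 0, 40], [19, 0, 2.7, 0, 0, 0, 40], [19.5, 0, 2.8, 0, 0, 0, 40], [20, 0, 2.8, 0, 0, 0, 40], [20, 0, 2.8, 0, 0, 0, 40], [20, 0, 2.8, 0, 0, 0, 40], [20, 0, 2.8, 0, 0, 0, 40]]

```text
time: 45.95
eef_pos: [0.4953, -0.1602, 0.0884]
tool_rot: [0.729, -0.195, -0.634, -0.17]
force: [-0.1, 0.2, 5.5]
gripper_width: 0.547
grip_force: 40.0
```

Run:
```python
from h import *
s,r=st(); print(np.array(s["eef_pos"])+.06*r[:,2])
```

```text
t 45.95 tcp [ 0.4953 -0.1602  0.0884] q [-0.402  0.91   1.699  0.13   1.96   1.637] w 0.547 gf 39.95070934295654 F [-0.1  0.2  5.5]
[[0.1208, -0.4998, -0.8577], [-0.0689, -0.8661, 0.495], [-0.9903, -0.0007, -0.139]]
[ 0.44382669 -0.13052375  0.08008663]
```

Touching (5.5 N). I soften the grip so the base can settle flat, then release.

move_arm:
  series:
    - [[0, 0, 0, 0, 0, 0, 45], [0, 0, 0, 0, 0, 0, 45], [0, 0, 0, 0, 0, 0, 45], [0.5, 0, 0, 0, 0, 0, 45], [1, 0, 0, 0, 0, 0, 45], [1, 0, 0, 0, 0, 0, 45], [1, 0, 0, 0, 0, 0, 45], [1, 0, 0, 0, 0, 0, 45], [1, 0, 0, 0, 0, 0, 45], [1, 0, 0, 0, 0, 0, 45]]
  squeeze: 4

```text
time: 47.2
eef_pos: [0.4955, -0.1602, 0.0873]
tool_rot: [0.729, -0.195, -0.634, -0.17]
force: [1.8, 2.3, 5.2]
gripper_width: 0.548
grip_force: 4.0
```

move_arm:
  series:
    - [[0, 0, 0, 0, 0, 0, 54], [0, 0, 0, 0, 0, 0, 54], [0, 0, 0, 0, 0, 0, 60], [0, 0, 0, 0, 0, 0, 70], [0, 0, 0, 0, 0, 0, 70], [-15, 0, -2, 0, 0, 0, 70], [-40, 0, -6, 0, 0, 0, 70], [-80, 0, -11, 0, 0, 0, 70], [-120, 0, -16, 0, 0, 0, 70], [-160, 0, -22, 0, 0, 0, 70]]
  squeeze: 40

```text
time: 48.45
eef_pos: [0.4946, -0.16, 0.2509]
tool_rot: [0.729, -0.195, -0.633, -0.17]
force: [0.4, -0.6, 0.6]
gripper_width: 0.767
grip_force: 0.0
```

Run:
```python
from h import *
st(); delta((.453,-.136,.29),tgt(-120))
```

```text
t 48.45 tcp [ 0.4946 -0.16    0.2509] q [-0.402  0.652  1.762  0.144  2.153  1.667] w 0.767 gf 0.0 F [ 0.4 -0.6  0.6]
[[0.1215, -0.4997, -0.8576], [-0.0692, -0.8662, 0.4949], [-0.9902, -0.0008, -0.1398]]
delta [-45.4, -0.0, 42.1] [-0.0, 82.0, 0.0]
```

move_arm:
  series:
    - [[-45, 0, 0, 0, 10, 0, 70], [-45, 0, 0, 0, 20, 0, 70], [-45, 0, 10, 0, 30, 0, 70], [-45, 0, 20, 0, 40, 0, 70], [-45, 0, 30, 0, 50, 0, 70], [-45, 0, 42, 0, 60, 0, 70], [-45, 0, 42, 0, 70, 0, 70], [-45, 0, 42, 0, 80, 0, 70], [-45, 0, 42, 0, 82, 0, 70], [-45, 0, 42, 0, 82, 0, 70]]

```text
time: 49.7
eef_pos: [0.4532, -0.1361, 0.2879]
tool_rot: [0.966, -0.259, -0.001, -0.001]
force: [0.9, 0.5, -0.4]
gripper_width: 0.768
grip_force: 0.0
```

Run:
```python
from h import *
s,r=st(); c=read_camera("wrist"); save(c,"w7"); wood(c,(.453,-.136),.085,.115); wood(c,(.46,-.14),.02,.08,.1)
P=cloud(c); m=(P[...,2]>.02)&(P[...,2]<.045)&(np.hypot(P[...,0]-.504,P[...,1]+.29)<.08); print(m.sum(),cv2.minAreaRect(P[m][:,:2].astype(np.float32)) if m.sum()>5 else 0)
```

```text
t 49.7 tcp [ 0.4532 -0.1361  0.2879] q [-3.410e-01  1.900e-02  2.185e+00  1.000e-03  9.400e-01  1.752e+00] w 0.768 gf 0.0 F [ 0.9  0.5 -0.4]
[[0.8661, -0.4998, -0.0012], [-0.4998, -0.8661, 0.0016], [-0.0018, -0.0008, -1.0]]
wood [285, 233, 57, 31, 1675] ((0.44245249032974243, -0.1308271586894989), (0.04967263713479042, 0.02451128140091896), 59.59267044067383) 0.10189769004857163
wood [289, 219, 50, 13, 617] ((0.4521469175815582, -0.13657963275909424), (0.04922271519899368, 0.0013626394793391228), 59.902042388916016) 0.05361100244089578
5298 ((0.5047947764396667, -0.29206517338752747), (0.05073709785938263, 0.09005451202392578), 60.07913589477539)
```

View pics/w7.png

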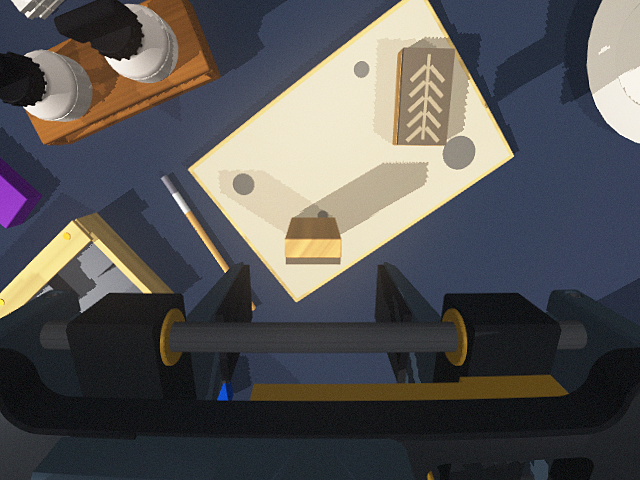

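Block_3 stands upright at (.4425, -.131) (pixel (313,247)). Block_1 lies leaf face up at (422,97). I regrip block_3.

move_arm:
  series:
    - [[-12, 1, 50, 0, 0, 0, 70], [-12, 1, 100, 0, 0, 0, 70], [-12, 1, 140, 0, 0, 0, 70], [-12, 1, 153, 0, 0, 0, 70], [-12, 1, 153, 0, 0, 0, 70], [-12, 1, 153, 0, 0, 0, 40], [-12, 1, 153, 0, 0, 0, 40], [-12, 1, 153, 0, 0, 0, 40], [-12, 1, 153, 0, 0, 0, 40], [-12, 1, 153, 0, 0, 0, 40]]

```text
time: 51.0
eef_pos: [0.4433, -0.1312, 0.1355]
tool_rot: [0.966, -0.259, 0.001, -0.0]
force: [-2.3, 1.5, 10.6]
gripper_width: 0.548
grip_force: 40.0
```

Run:
```python
from h import *
topple(-30.3,(.4425,-.1308),(10,20,30,40,50,62))
```

```text
t 51.0 tcp [ 0.4433 -0.1312  0.1355] q [-3.380e-01  2.820e-01  2.257e+00  1.000e-03  6.000e-01  1.755e+00] w 0.548 gf 40.00173032283783 F [-2.3  1.5 10.6]
[[0.8662, -0.4997, 0.0022], [-0.4997, -0.8662, -0.0001], [0.0019, -0.001, -1.0]]
delta [21.6, 0.1, -1.5] [0.1, -10.0, 0.0]
delta [42.9, 0.2, 2.2] [0.1, -20.0, 0.0]
delta [63.2, 0.4, 9.6] [0.2, -30.0, 0.0]
delta [81.9, 0.5, 20.4] [0.2, -40.0, 0.0]
delta [98.5, 0.6, 34.3] [0.3, -50.0, 0.1]
delta [114.8, 0.7, 54.4] [0.3, -62.0, 0.1]
last tcp [ 0.54248064 -0.18919333  0.08129651]
```

move_arm:
  series:
    - [[10, 0, -3, 0, -5, 0, 40], [21, 0, -3, 0, -10, 0, 40], [32, 0, -1.5, 0, -15, 0, 40], [43, 0, 0.5, 0, -20, 0, 40], [63, 0, 8, 0, -30, 0, 40], [82, 0, 19, 0, -40, 0, 40], [98, 0.5, 33, 0, -50, 0, 40], [110, 0.5, 46, 0, -58, 0, 40], [115, 0.5, 53, 0, -62, 0, 40], [115, 0.5, 53, 0, -62, 0, 40]]

```text
time: 52.25
eef_pos: [0.5419, -0.189, 0.0805]
tool_rot: [0.828, -0.222, -0.498, -0.134]
force: [-0.3, 0.5, -1.2]
gripper_width: 0.545
grip_force: 40.0
```

Run:
```python
from h import *
s,r=st(); print((r.T@[0,0,-1]).round(3))
```

```text
t 52.25 tcp [ 0.5419 -0.189   0.0805] q [-0.41   0.852  1.654  0.102  1.714  1.638] w 0.545 gf 39.99963641166687 F [-0.3  0.5 -1.2]
[[0.4066, -0.4999, -0.7647], [-0.2341, -0.8661, 0.4417], [-0.8831, -0.0006, -0.4692]]
[0.883 0.001 0.469]
```

move_arm:
  series:
    - [[1.3, 0, 0.7, 0, 0, 0, 45], [2.6, 0, 1.4, 0, 0, 0, 45], [2.6, 0, 1.4, 0, 0, 0, 45], [2.6, 0, 1.4, 0, 0, 0, 45], [2.6, 0, 1.4, 0, 0, 0, 45], [2.6, 0, 1.4, 0, 0, 0, 52], [2.6, 0, 1.4, 0, 0, 0, 56], [2.6, 0, 1.4, 0, 0, 0, 64], [2.6, 0, 1.4, 0, 0, 0, 72], [2.6, 0, 1.4, 0, 0, 0, 72]]
  squeeze: 3

```text
time: 53.5
eef_pos: [0.5419, -0.1889, 0.0784]
tool_rot: [0.828, -0.222, -0.497, -0.134]
force: [0.5, 1.1, -0.1]
gripper_width: 0.788
grip_force: 0.0
```

move_arm:
  series:
    - [[0, 0, -15, 0, 0, 0, 72], [0, 0, -35, 0, 0, 0, 72], [0, 0, -60, 0, 0, 0, 72], [0, 0, -85, 0, 0, 0, 72], [-40, 0, -100, 0, 8, 0, 72], [-80, 0, -120, 0, 18, 0, 72], [-120, 0, -140, 0, 28, 0, 72], [-140, 0, -150, 0, 38, 0, 72], [-140, 0, -150, 0, 38, 0, 72], [-140, 0, -150, 0, 38, 0, 72]]

```text
time: 54.75
eef_pos: [0.5998, -0.2225, 0.2724]
tool_rot: [0.945, -0.253, -0.202, -0.054]
force: [0.3, -0.7, -1.4]
gripper_width: 0.79
grip_force: 0.0
```

Run:
```python
from h import *
s,r=st(); delta((.55,.08,.33),tgt(-90))
```

```text
t 54.75 tcp [ 0.5998 -0.2225  0.2724] q [-0.406  0.444  1.714  0.049  1.402  1.669] w 0.79 gf 0.0 F [ 0.3 -0.7 -1.4]
[[0.7906, -0.4999, -0.3536], [-0.456, -0.8661, 0.2048], [-0.4087, -0.0006, -0.9127]]
delta [-200.9, -237.2, 27.0] [-6.3, 23.6, -29.5]
```

Now I move the arm aside, clear of everything, for the final check.

move_arm:
  series:
    - [[-201, -237, 27, -6.3, 23.6, -29.5, 72], [-201, -237, 27, -6.3, 23.6, -29.5, 72], [-201, -237, 27, -6.3, 23.6, -29.5, 72], [-201, -237, 27, -6.3, 23.6, -29.5, 72], [-201, -237, 27, -6.3, 23.6, -29.5, 72], [-201, -237, 27, -6.3, 23.6, -29.5, 72], [-201, -237, 27, -6.3, 23.6, -29.5, 72], [-201, -237, 27, -6.3, 23.6, -29.5, 72], [-201, -237, 27, -6.3, 23.6, -29.5, 72], [-201, -237, 27, -6.3, 23.6, -29.5, 72]]

```text
time: 56.0
eef_pos: [0.5496, 0.0795, 0.3295]
tool_rot: [1.0, -0.001, 0.001, 0.0]
force: [1.1, -1.6, -0.8]
gripper_width: 0.79
grip_force: 0.0
```

Run:
```python
from h import *
s,r=st(); c=read_camera("top"); P=cloud(c)
cv2.imwrite("pics/t3c.png",cv2.resize(c["img"][140:310,170:470][...,::-1],(800,453),interpolation=cv2.INTER_CUBIC))
a=np.radians(5.94); Rb=np.array([[np.cos(a),np.sin(a)],[-np.sin(a),np.cos(a)]])
for n,ctr in dict(b1=(.504,-.291),b3=(.492,-.159)).items():
    m=(P[...,2]>.026)&(P[...,2]<.06)&(np.hypot(P[...,0]-ctr[0],P[...,1]-ctr[1])<.06)
    q=cv2.minAreaRect(P[m][:,:2].astype(np.float32)); print(n,m.sum(),q,np.percentile(P[m][:,2],[5,50,95]),"board",Rb@(np.array(q[0])-[.4847,-.2024]))
for ctr in ((.69,.008),(.673,-.084)):
    m=(P[...,2]>.119)&(P[...,2]<.145)&(np.hypot(P[...,0]-ctr[0],P[...,1]-ctr[1])<.035)
    if m.sum()>5: print("cap",m.sum(),cv2.minAreaRect(P[m][:,:2].astype(np.float32)))
```

```text
t 56.0 tcp [0.5496 0.0795 0.3295] q [ 1.020e-01  1.050e-01  2.006e+00 -1.000e-03  1.029e+00  1.675e+00] w 0.79 gf 0.0 F [ 1.1 -1.6 -0.8]
[[1.0, -0.0018, 0.0025], [-0.0018, -1.0, -0.0007], [0.0025, 0.0007, -1.0]]
b1 587 ((0.5043715238571167, -0.29056045413017273), (0.05072854459285736, 0.08998303860425949), 59.8699836730957) [0.03006845 0.03545272 0.0406039 ] board [ 0.01044245 -0.08972285]
b3 579 ((0.4903985857963562, -0.15823665261268616), (0.04981941357254982, 0.08933985978364944), 59.715763092041016) [0.02973605 0.03567647 0.04095146] board [0.01023832 0.0433365 ]
cap 90 ((0.6895275115966797, 0.008514901623129845), (0.04574614018201828, 0.013192624785006046), 74.11778259277344)
cap 92 ((0.6729879975318909, -0.08402133733034134), (0.04573541134595871, 0.012136681005358696), 76.37861633300781)
```

View pics/t3c.png

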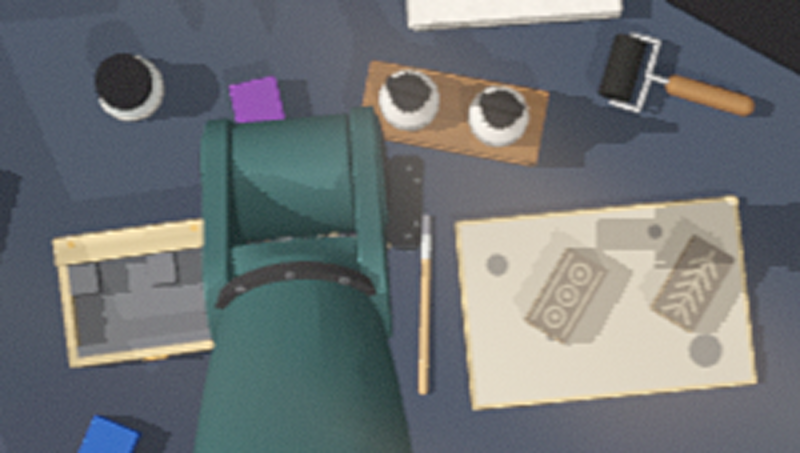

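Both blocks lie carved face up on the board: rings at (567,290), leaf at (692,282). The caps are open and the brayer, brush and jar have not moved. Handing in.

```bash
python3 -c "
from plant import ctrl
print(ctrl.sign_off())"
```

```text
the job is handed in; nothing more can be done
None
```

The job is handed in, no verdict came back: the two blocks present (leaf and rings) lie flat on the inking board, carved face up and side by side, both caps measured at about their open stops, and the bystanders in the last view showed no shift.

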